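Hold the last terminal strip over its vacant bay

ROBOT

A 6-joint arm with a two-finger parallel gripper is mounted at the origin on a cart in front of the work surface, level with it; the furniture and walls round the work are solid. World frame = base frame: x ahead of the robot, y to its left, z up, the work surface at z = 0. Lengths are in m, angles in rad, forces in N, time in s.
With the tool pointing down it reaches from about 0.35 to 0.925 m from the base axis. Payload 6.4 kg.
Tool frame: the origin (TCP) lies at the very end of the fingers, on their centre line; the grasp point (between the pads) lies 19 mm behind it (env.hold_point_z is the distance from the TCP to the grasp point, in m); z points along the fingers, y is the direction in which the jaws open and shut (so a half turn about z gives the same grasp; the last joint's range is limited). The gripper opens to 85 mm and grips with 20 to 120 N. Pads are 22 mm wide; open, the fingers measure 114 mm over their backs; the gripper's body (76 mm by 85 mm) begins 54 mm behind the grasp point. The pads swing forward as they close: fully open they stand 13 mm farther back than shut.
Start: joints at [-1.455, 0.245, 1.558, -0, 1.339, -0.174], TCP at [0.186, -0.623, 0.205] pointing down, gripper open.
Joint ranges: [-3.13, 3.13], [-1.02, 2.26], [0.13, 2.54], [-0.95, 4.09], [0.21, 2.88], [-2.74, 2.74]. Speed limits (rad/s): [2.57, 2.57, 3.14, 3.14, 3.14, 3.14].

INTERFACE

Orientations are given as a unit quaternion [w, x, y, z].
In Python, from plant import env gives the robot as it stands. The module is installed in compiled form; this text tells all that it offers.
- The arm moves only by the tool carry_out, never from a script. Its argument "motion" is a list of rows, each an object with "linear": the shift along the tool's x, y, z in units of 40 mm (1.0 is 40 mm), a list of three; "spin": the turn about the tool's z in units of 6 degrees (1.0 is 6 degrees). In form: [{"linear": [x, y, z], "spin": spin}, ...]. A call has 1 to 12 rows; each row shifts and turns the pose as measured when the row begins, along the tool's axes as they then stand; what a row does not reach is not made up. A row lasts 1/12 s, in which the tool goes at most 41.7 mm and 7.16 degrees, less where a joint would pass 70% of its speed; a pose out of reach is approached as far as the arm can. A call is refused whole if a number of a shift passes 1 or a number of a turn 1, either way. A call with a gripper value outside its range is refused whole. "jaw" is the opening in per cent of the stroke, from 0 (shut) to 100 (fully open), set as the call begins (left out, the last holds). The fingers move at their own pace and stop on an object; "grip_force" is the grip in N (left out, the last holds). Time passes only in rows, so rows that do not move let the fingers close. It gives the time, the measured TCP pose, the force and the opening at its end, in the units of the state.
- env.read_state(): the state, without advancing time (a new reading comes with each control period).
- env.grab_frame(name): name is "scene" or "top" or "wrist"; returns a dict with "img" (384x512x3 uint8, red, green, blue), "vertical_fov" (degrees; the focal length in pixels is half the picture's height over the tangent of half this angle, whatever the lens; pixels are square), "cx", "cy" (the principal point, pixels), "eye" and "rotation" of the camera in the world. Camera axes: x right, y up, looking along -z (the intrinsics and any distortion apply to the point x, -y, -z); pixel columns grow to the right and rows downward; lengths in m; the calibration is good to about 2 mm. A picture is of the moment at which its call begins. There is no depth.
- env.job_done(): hands the job in, once; it reports no verdict.
The state is a dict: "t": time; "joints": joint angles; "qd": joint speeds; "tau": joint torques, N m; "position": TCP position; "ee_rot": TCP orientation; "ft_force": force on the tool from outside, world axes, zero at the start; "ft_torque": the same for the moment, N m; "gripper_width": opening from 0.0 (shut) to 1.0 (fully open).
Only numpy, scipy, OpenCV 4.12 (cv2) and the standard library are available. Lean on these libraries where they do the work, as an engineer would, in place of code of your own. Each camera call takes 0.05 s, during which the arm holds its last target.

TASK

Two of the three bays in the grey enclosure already have their white terminal strip. Pick up the loose strip from the red table, carry it over the things in between and hold it level about a centimetre above the pad of the vacant bay, centred and lined up lengthwise with it, so that the wires can be led in under it. Touch neither the enclosure nor the strips fitted in it and leave everything else in its place; finish while still holding the strip in the air, do not put it down or let go.

Things in the scene. Friction and masses are not known exactly. Their poses are not given: they have to be found in the camera images.
- loose_strip: white terminal strip, 18 (x) x 72 (y, long) x 17 mm (z), about 30 g, lying loose on the red table to the robot's left; origin at the centre of its underside. Its two ends are alike: either way round is right. Take it across its 18 mm width.
- enclosure: shallow open-topped grey steel enclosure, fixed on the green table to the right: 160 (x) x 250 (y) x 50 mm (z), walls 3 mm; black cable glands stand 14 mm out of its +x wall, fixing ears 15 mm out of its y walls. Origin at the centre of its underside, z up. Inside, three bays side by side along y, 62 mm apart; two have a terminal strip screwed on, the third is vacant.
- bay_left (a point): centre of the top of the left bay's dark steel pad, 84 (x) x 28 mm (y), +62 mm along the enclosure's y and 6 mm above its underside; axes as the enclosure's. A strip belongs with its y (long axis) along this x. When vacant the pad shows a brass insert near each end and a thin blue insulating sheet (0.5 mm) between them.
- bay_middle (a point): centre of the top of the middle bay's dark steel pad, 84 (x) x 28 mm (y), 0 mm along the enclosure's y and 6 mm above its underside; axes as the enclosure's. A strip belongs with its y (long axis) along this x. When vacant the pad shows a brass insert near each end and a thin blue insulating sheet (0.5 mm) between them.
- bay_right (a point): centre of the top of the right bay's dark steel pad, 84 (x) x 28 mm (y), -62 mm along the enclosure's y and 6 mm above its underside; axes as the enclosure's. A strip belongs with its y (long axis) along this x. When vacant the pad shows a brass insert near each end and a thin blue insulating sheet (0.5 mm) between them.
- fitted_a: white terminal strip like the loose one, already screwed down (fixed) on the middle of one of the three pads, long axis (its y) along the enclosure's x; top 23 mm above the table. Origin at the centre of its underside. Which bay it is in changes.
- fitted_b: white terminal strip like the loose one, already screwed down (fixed) on the middle of one of the three pads, long axis (its y) along the enclosure's x; top 23 mm above the table. Origin at the centre of its underside. Which bay it is in changes.
- weight: bystander (red table, between the loose strip and the gap between the tables): brass weight with a knob, 38 mm across, 62 mm tall; origin at the centre of its underside. Leave it where it is.
- beaker: bystander (red table, between the loose strip and the gap between the tables): white plastic beaker, 52 mm across, 70 mm tall; origin at the centre of its underside. Leave it where it is.
- tin: bystander (red table, between the loose strip and the gap between the tables): round green tin with a white lid, 59 mm across, 30 mm tall; origin at the centre of its underside. Leave it where it is.
- tape: bystander (red table, left): roll of black tape, 66 mm across, 19 mm tall; origin at the centre of its underside. Leave it where it is.
- driver: bystander (green table, right): screwdriver with a brown handle, lying, 26 x 190 x 27 mm, long axis y; origin at the centre of its underside. Leave it where it is.
- loupe: bystander (green table, right): black eye loupe, 33 mm across, 31 mm tall; origin at the centre of its underside. Leave it where it is.
- the_hand_meter: bystander (green table, behind the enclosure): white probe meter leaning on its foot, 60 x 90 x 67 mm; origin at the centre of its underside. Leave it where it is.

How it is judged:
By the outcome, as a careful person would: the job done as asked, in the order asked, and still so for the second after the job is handed in, while the arm keeps its last pose, push and grip.
It also fails if it takes over 35 s, if anything falls off the work surface, if the arm or the gripper's body presses on something with over 40 N, if the wrist force passes 120 N, or if a joint passes its speed limit or range.

## Working session

There is one attempt and no reset: what is moved stays moved. The work goes in short steps, Python scripts to look and compute and a tool call to move; the robot and the scene stay as the last step left them, time stands still between calls to the robot, and variables do not carry over. Pictures are saved under pics/ and viewed, and the job is handed in when it is done.

Besides the shell and the picture viewer there is one more tool, called after "Request:" as name([rows], argument=value, ...), one row to a line, values as JSON. carry_out: Moves the arm, as the interface text tells. Its arguments: {"type":"object","properties":{"motion":{"type":"array"},"jaw":{"type":"number"},"grip_force":{"type":"number"}},"required":["motion"]}

```bash
mkdir -p pics; ls
python3 - <<'E'
from plant import env
import cv2
s=env.read_state()
for k,v in s.items(): print(k,v)
print(env.hold_point_z)
for n in ["scene","top","wrist"]:
    f=env.grab_frame(n); cv2.imwrite(f"pics/{n}0.png",f["img"][:,:,::-1])
    print(n,{k:v for k,v in f.items() if k!="img"})
E
```

```text
pics
t 0.0
joints [-1.45509581e+00  2.45824084e-01  1.55899503e+00 -5.40986475e-06
  1.33869180e+00 -1.74090423e-01]
qd [-0.00122881 -0.00133618 -0.00025888  0.0004205  -0.00111769  0.00227784]
tau [-2.18396883e-03 -4.29517472e+01 -3.26129544e+01 -2.88951787e-04
  5.29508747e-03 -1.83905524e-05]
position [ 0.18567903 -0.62229294  0.20438417]
ee_rot [-9.58799851e-04  9.89520459e-01  1.44389549e-01  2.53671483e-05]
ft_force [-0.45181682 -0.94847282 -0.52312277]
ft_torque [-0.01243894 -0.08019795  0.00795414]
gripper_width 1.0005705118885113
0.0187
scene {'vertical_fov': 47.46327172813835, 'cx': 254.53881775255527, 'cy': 188.9353743202611, 'eye': array([-0.10532003,  0.84187488,  1.16010152]), 'rotation': array([-0.28889204, -0.10855172,  0.35095434,  0.8840752 ])}
top {'vertical_fov': 50.45177432262783, 'cx': 255.95042795944101, 'cy': 192.4082901778861, 'eye': array([ 0.22519209, -0.01260916,  1.44687263]), 'rotation': array([ 0.71850527,  0.07275059, -0.07171994, -0.68797803])}
wrist {'vertical_fov': 66.7251257118676, 'cx': 254.7076692776786, 'cy': 192.37535923490418, 'eye': array([ 0.25340646, -0.60394735,  0.37336565]), 'rotation': array([ 0.79424899, -0.10993069,  0.08344557, -0.59170992])}
```

View pics/top0.png

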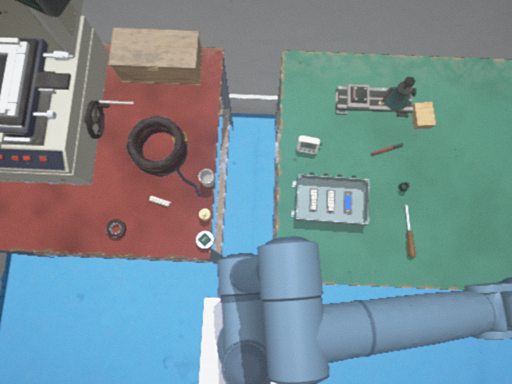

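View pics/scene0.png

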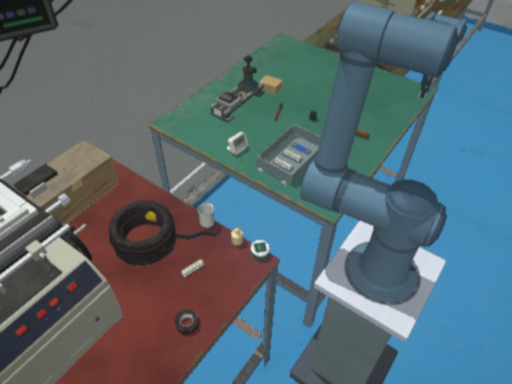

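View pics/wrist0.png

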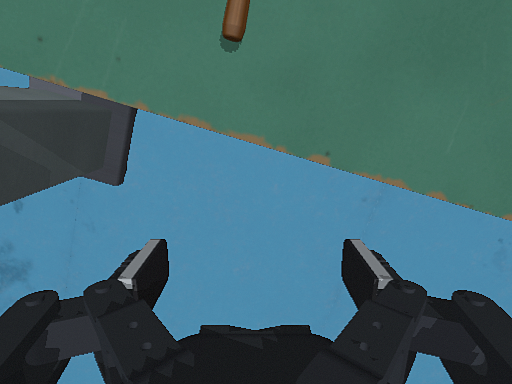

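The top view shows the loose strip near (160,201), the enclosure around (331,200), and the vacant bay with its blue sheet at (348,202), the right-hand bay. The scene view agrees: the strip is at (193,268) and the blue pad at (300,147).

```bash
cat > h.py <<'E'
import numpy as np, cv2
from scipy.spatial.transform import Rotation as R
def rot(q): return R.from_quat([q[1],q[2],q[3],q[0]]).as_matrix()
def foc(f): return f["img"].shape[0]/2/np.tan(np.radians(f["vertical_fov"])/2)
def cast(f,uv,z):
    uv=np.atleast_2d(uv).astype(float); F=foc(f)
    d=np.c_[(uv[:,0]-f["cx"])/F,-(uv[:,1]-f["cy"])/F,-np.ones(len(uv))]@rot(f["rotation"]).T
    e=np.array(f["eye"]); return e+d*((z-e[2])/d[:,2])[:,None]
def proj(f,p):
    p=(np.atleast_2d(p)-f["eye"])@rot(f["rotation"]); F=foc(f)
    return np.c_[f["cx"]+F*p[:,0]/-p[:,2], f["cy"]-F*p[:,1]/-p[:,2]]
def blobs(mask,amin=10):
    n,l,s,c=cv2.connectedComponentsWithStats(mask.astype(np.uint8))
    return [(i,s[i],c[i],l==i) for i in range(1,n) if s[i][4]>=amin]
def save(name,img,box=None,k=1):
    if box: u0,v0,u1,v1=box; img=img[v0:v1,u0:u1]
    cv2.imwrite("pics/"+name,cv2.resize(np.ascontiguousarray(img[:,:,::-1]),None,fx=k,fy=k,interpolation=cv2.INTER_NEAREST))
E
python3 - <<'E'
from plant import env
from h import *
t=env.grab_frame("top"); s=env.grab_frame("scene")
save("top_strip.png",t["img"],(90,160,230,260),5); save("top_enc.png",t["img"],(280,130,420,265),5)
save("sc.png",s["img"],(120,120,340,340),3)
for f,nm,box in((t,"top",(90,160,230,260)),(s,"scene",(120,200,290,340))):
    u0,v0,u1,v1=box; im=f["img"].astype(int); m=(im.min(2)>130)&(im.max(2)-im.min(2)<40); mm=np.zeros_like(m); mm[v0:v1,u0:u1]=m[v0:v1,u0:u1]
    for i,st,c,b in blobs(mm,15): print(nm,st,c.round(1),cast(f,c,0.015).round(3),cv2.minAreaRect(np.argwhere(b)[:,::-1].astype(np.float32)))
    hsv=cv2.cvtColor(f["img"],cv2.COLOR_RGB2HSV); b=(hsv[...,0]>105)&(hsv[...,0]<130)&(hsv[...,1]>130)
    for i,st,c,_ in blobs(b,15): print(nm,"blue",st,c.round(1),cast(f,c,0.0065).round(3))
E
```

```text
top [195 160  32  94 819] [216.8 213.8] [[0.439 0.132 0.015]] ((210.5741424560547, 205.7772216796875), (27.19252586364746, 93.25312042236328), 3.4682295322418213)
top [198 168  17  18 196] [206.2 176.6] [[0.573 0.178 0.015]] ((206.1707305908203, 176.03659057617188), (16.24207305908203, 15.461203575134277), 38.65980911254883)
top [149 196  22  10 116] [159.4 200.6] [[0.477 0.339 0.015]] ((159.45675659179688, 200.6405487060547), (20.95362091064453, 5.661153316497803), 17.10272979736328)
top [200 209   8   7  20] [203.7 211.4] [[0.446 0.178 0.015]] ((203.08621215820312, 211.53448486328125), (3.9391934871673584, 8.403613090515137), 66.80140686035156)
top blue [345 196   6  13  68] [347.5 201.9] [[ 0.504 -0.334  0.006]]
scene [200 203  14  24 200] [206.1 213.9] [[0.578 0.159 0.015]] ((205.94232177734375, 214.2884521484375), (11.7669677734375, 23.337820053100586), 11.309932708740234)
scene [232 228  11   7  16] [237.8 229.9] [[0.45  0.15  0.015]] ((237.75860595703125, 230.10345458984375), (10.770329475402832, 4.085297584533691), 21.801406860351562)
scene [250 240  20  16 151] [259.4 248. ] [[0.35  0.167 0.015]] ((259.5, 247.5), (15.0, 19.0), 90.0)
scene [182 260  21  17 134] [191.9 267.3] [[0.475 0.348 0.015]] ((192.18882751464844, 267.3068542480469), (6.223657608032227, 23.322336196899414), 58.392494201660156)
scene blue [296 145  10   7  33] [300.4 147.7] [[ 0.503 -0.33   0.006]]
```

```bash
python3 -c "
import cv2,numpy as np
a=cv2.imread('pics/top_strip.png');b=cv2.imread('pics/top_enc.png');print(a.shape,b.shape)"
```

```text
(500, 700, 3) (675, 700, 3)
```

View pics/top_enc.png

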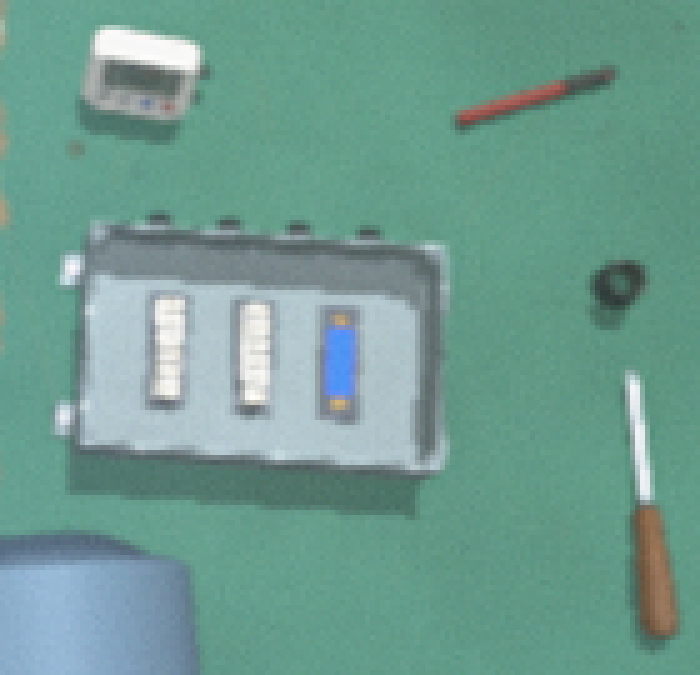

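View pics/top_strip.png

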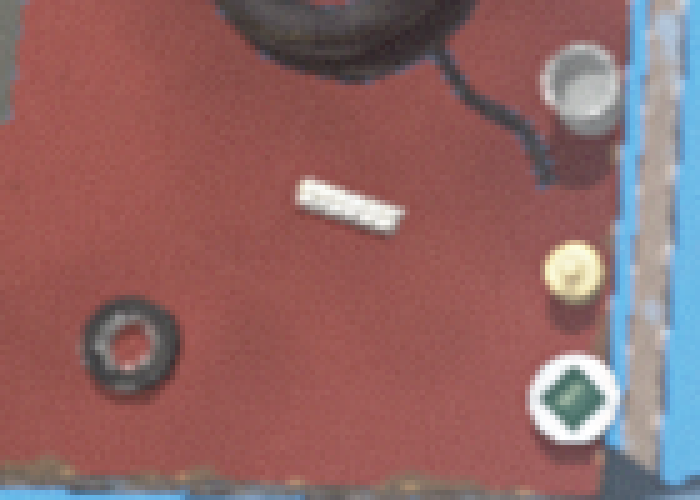

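```bash
cat >> h.py <<'E'
def tool(s): return rot(s["ee_rot"])
def plan(s,target,yaw=None):
    M=tool(s); d=M.T@(np.array(target)-s["position"])/0.04
    n=int(np.ceil(np.linalg.norm(d)/0.98)) or 1
    a=np.degrees(np.arctan2(M[1,0],M[0,0]))
    print("pos",np.round(s["position"],4),"yaw",round(a,2),"tilt",M[:,2].round(3),"t",s["t"],"F",np.round(s["ft_force"],1),"w",round(s["gripper_width"],4))
    print("total units",d.round(3),"rows",n,"each",(d/n).round(4))
    if yaw is not None: print("spin units",-(yaw-a)/6)
E
python3 - <<'E'
from plant import env
from h import *
s=env.read_state(); f=env.grab_frame("wrist")
M=tool(s); W=rot(f["rotation"])
print("cam offset tool",M.T@(f["eye"]-s["position"]),"look dir tool",M.T@-W[:,2])
plan(s,[0.42,-0.33,0.28]); 
t=env.grab_frame("top")
for a,b in (((149.5+0,197.5),(170,204)),((347.8,194),(347.5,210))):
    p=cast(t,[a,b],0.01); d=p[0]-p[1]; print(p,np.degrees(np.arctan2(d[1],d[0])))
# rough others
for n,uv,z in(("weight",(204.5,214),.06),("beaker",(206.5,177),.07),("tin",(204.5,239.5),.03)): print(n,cast(t,uv,z))
E
```

```text
cam offset tool [ 0.07019905  0.00145004 -0.16886917] look dir tool [-2.73637804e-01 -6.41675399e-04  9.61832595e-01]
pos [ 0.1857 -0.6226  0.205 ] yaw 16.61 tilt [-0.     0.001 -1.   ] t 0.25 F [0.5 0.1 0.3] w 1.002
total units [ 7.704 -5.338 -1.87 ] rows 10 each [ 0.7704 -0.5338 -0.187 ]
[[0.48799701 0.37684351 0.01      ]
 [0.46758569 0.30135709 0.01      ]] 74.86920702549855
[[ 0.53193949 -0.33464212  0.01      ]
 [ 0.47351886 -0.33341331  0.01      ]] -1.2049792310455587
weight [[0.42952477 0.16906499 0.06      ]]
beaker [[0.55803146 0.16973933 0.07      ]]
tin [[0.34483526 0.16685979 0.03      ]]
```

Run:
```python
from plant import env
from h import *
plan(env.read_state(),[0.52,-0.32,0.22])
```

```text
pos [ 0.1857 -0.6228  0.2052] yaw 16.6 tilt [-0.  0. -1.] t 0.35 F [-0.6  0.2  0.6] w 1.0005
total units [10.171 -4.866 -0.366] rows 12 each [ 0.8476 -0.4055 -0.0305]
```

Request:
carry_out([
  {"linear":[0.85,-0.4,-0.03],"spin":0},
  {"linear":[0.85,-0.4,-0.03],"spin":0},
  {"linear":[0.85,-0.4,-0.03],"spin":0},
  {"linear":[0.85,-0.4,-0.03],"spin":0},
  {"linear":[0.85,-0.4,-0.03],"spin":0},
  {"linear":[0.85,-0.4,-0.03],"spin":0},
  {"linear":[0.85,-0.4,-0.03],"spin":0},
  {"linear":[0.85,-0.4,-0.03],"spin":0},
  {"linear":[0.85,-0.4,-0.03],"spin":0},
  {"linear":[0.85,-0.4,-0.03],"spin":0},
  {"linear":[0.85,-0.4,-0.03],"spin":0},
  {"linear":[0,0,0],"spin":0},
])

```text
t: 1.35
position: [0.5057, -0.3373, 0.2191]
ee_rot: [0.001, 0.99, 0.14, 0.001]
ft_force: [0.8, -0.1, 0.2]
gripper_width: 0.998
```

Run:
```python
from plant import env
from h import *
s=env.read_state(); f=env.grab_frame("wrist"); save("w1.png",f["img"]); np.save("w1.npy",f,allow_pickle=True)
plan(s,[0.5,0,0.25])
```

```text
pos [ 0.5057 -0.3373  0.2191] yaw 16.13 tilt [ 0.002 -0.002 -1.   ] t 1.35 F [ 0.8 -0.1  0.2] w 0.9976
total units [ 2.207 -8.139 -0.789] rows 9 each [ 0.2452 -0.9043 -0.0877]
```

View pics/w1.png

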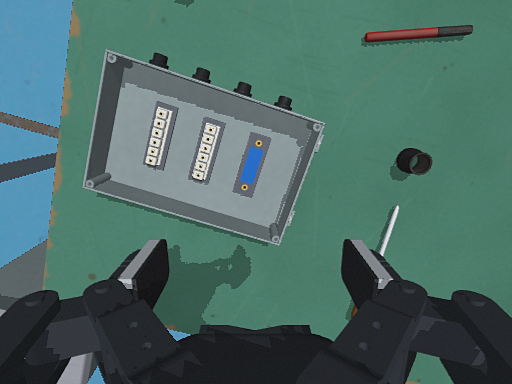

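The wrist view shows the whole enclosure. The vacant right pad is centred near (252,165), with brass inserts at (259,143) and (245,187). The fitted strips are at (158,136) and (206,152).

Run:
```python
from h import *
f=np.load("w1.npy",allow_pickle=True).item()
im=f["img"]; hsv=cv2.cvtColor(im,cv2.COLOR_RGB2HSV); roi=np.zeros(im.shape[:2],bool); roi[60:240,90:310]=1
br=(hsv[...,0]>8)&(hsv[...,0]<30)&(hsv[...,1]>110)&roi
bl=(hsv[...,0]>100)&(hsv[...,0]<125)&(hsv[...,1]>150)&roi
wh=(im.min(2)>170)&roi
def ang(d): return np.degrees(np.arctan2(d[1],d[0]))
B=[c for i,s,c,_ in blobs(br,5)]; print("brass",[x.round(1) for x in B]); P=cast(f,B,0.006); print(P.round(4))
if len(P)==2: d=P[0]-P[1]; print("mid",P.mean(0),np.linalg.norm(d),ang(d))
for nm,m,z in(("blue",bl,.0065),("white",wh,.023)):
  for i,s,c,b in blobs(m,60):
    q=cast(f,cv2.boxPoints(cv2.minAreaRect(np.argwhere(b)[:,::-1].astype(np.float32))),z)
    e=[q[1]-q[0],q[2]-q[1]]; L=max(e,key=np.linalg.norm)
    print(nm,s[4],c.round(1),q.mean(0).round(4),[round(np.linalg.norm(x),4) for x in e],ang(L))
# pad: dark around blue
g=cv2.cvtColor(im,cv2.COLOR_RGB2GRAY)
save("pad.png",im,(220,115,290,215),6)
```

```text
brass [array([258.5, 143. ]), array([244.2, 187. ])]
[[ 0.5351 -0.3358  0.006 ]
 [ 0.473  -0.3338  0.006 ]]
mid [ 0.50401203 -0.33475749  0.006     ] 0.06212836395839144 -1.8548951340885513
blue 486 [251. 165.] [ 0.504  -0.3341  0.0065] [np.float64(0.0478), np.float64(0.0177)] -2.621192956863644
white 288 [162.  126.4] [ 0.5104 -0.2134  0.023 ] [np.float64(0.0698), np.float64(0.0177)] -2.4483044804105134
white 553 [205.3 150.8] [ 0.5075 -0.2737  0.023 ] [np.float64(0.0712), np.float64(0.0169)] -2.587861636750365
white 135 [155.3 137.1] [ 0.5083 -0.2107  0.023 ] [np.float64(0.023), np.float64(0.0121)] -1.7472582285300995
white 66 [152.2 151. ] [ 0.4903 -0.2101  0.023 ] [np.float64(0.0098), np.float64(0.0121)] -83.45112222756512
white 62 [150.4 159.9] [ 0.4783 -0.2099  0.023 ] [np.float64(0.0095), np.float64(0.0119)] -88.31799004375905
```

View pics/pad.png

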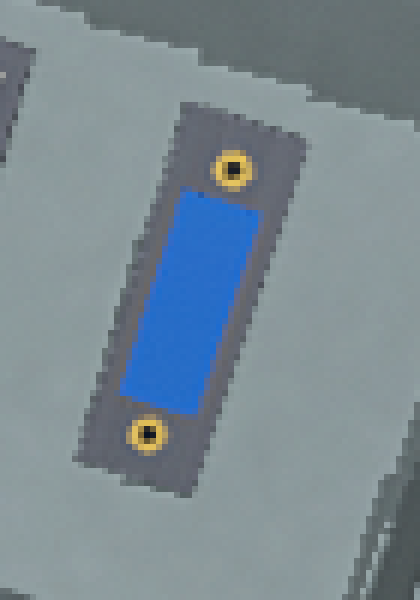

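Run:
```python
from plant import env
from h import *
plan(env.read_state(),[0.49,0.34,0.22],75)
```

```text
pos [ 0.5041 -0.339   0.2189] yaw 16.07 tilt [ 0.001 -0.003 -1.   ] t 1.4 F [0.4 0.  0.8] w 1.0003
total units [  4.361 -16.41   -0.076] rows 18 each [ 0.2423 -0.9117 -0.0042]
spin units -9.821329356445357
```

Request:
carry_out([
  {"linear":[0.26,-0.93,-0.03],"spin":0},
  {"linear":[0.26,-0.93,-0.03],"spin":0},
  {"linear":[0.26,-0.93,-0.03],"spin":0},
  {"linear":[0.26,-0.93,-0.03],"spin":0},
  {"linear":[0.26,-0.93,-0.03],"spin":0},
  {"linear":[0.26,-0.93,-0.03],"spin":0},
  {"linear":[0.26,-0.93,-0.03],"spin":0},
  {"linear":[0.26,-0.93,-0.03],"spin":0},
  {"linear":[0.26,-0.93,-0.03],"spin":0},
  {"linear":[0.26,-0.93,-0.03],"spin":0},
  {"linear":[0.26,-0.93,-0.03],"spin":0},
  {"linear":[0.26,-0.93,-0.03],"spin":0},
])

```text
t: 2.4
position: [0.5001, 0.1277, 0.2308]
ee_rot: [0.004, 0.992, 0.127, 0.001]
ft_force: [0.7, 0.4, -0.2]
gripper_width: 0.998
```

Request:
carry_out([
  {"linear":[0,0,0],"spin":-1},
  {"linear":[0,0,0],"spin":-1},
  {"linear":[0,0,0],"spin":-1},
  {"linear":[0,0,0],"spin":-1},
  {"linear":[0,0,0],"spin":-1},
  {"linear":[0,0,0],"spin":-1},
  {"linear":[0,0,0],"spin":-1},
  {"linear":[0,0,0],"spin":-1},
  {"linear":[0,0,0],"spin":-1},
  {"linear":[0,0,0],"spin":-1},
])

```text
t: 3.23
position: [0.4995, 0.1272, 0.2309]
ee_rot: [0.005, 0.78, 0.626, -0.002]
ft_force: [0.0, -0.7, -1.4]
gripper_width: 0.999
```

Run:
```python
from plant import env
from h import *
plan(env.read_state(),[0.49,0.36,0.2],75)
```

```text
pos [0.4995 0.1272 0.2309] yaw 77.54 tilt [ 0.003 -0.01  -1.   ] t 3.2333 F [ 0.  -0.7 -1.4] w 0.9987
total units [ 5.639 -1.491  0.712] rows 6 each [ 0.9398 -0.2486  0.1187]
spin units 0.4229615515356618
```

Request:
carry_out([
  {"linear":[0.94,-0.25,0.12],"spin":0.1},
  {"linear":[0.94,-0.25,0.12],"spin":0.1},
  {"linear":[0.94,-0.25,0.12],"spin":0.1},
  {"linear":[0.94,-0.25,0.12],"spin":0.1},
  {"linear":[0.94,-0.25,0.12],"spin":0},
  {"linear":[0.94,-0.25,0.12],"spin":0},
  {"linear":[0,0,0],"spin":0},
])

```text
t: 3.82
position: [0.501, 0.3596, 0.1987]
ee_rot: [0.007, 0.797, 0.603, -0.001]
ft_force: [0.1, -0.4, 0.0]
gripper_width: 1.001
```

```bash
cat > strip.py <<'E'
from plant import env
from h import *
import sys
s=env.read_state(); f=env.grab_frame("wrist"); im=f["img"]; save(sys.argv[1],im); np.save("w2.npy",f,allow_pickle=True)
p=proj(f,[0.478,0.341,0.01])[0]; print("expected px",p)
m=(im.min(2)>120)
for i,st,c,b in blobs(m,150):
    if np.linalg.norm(c-p)>80: continue
    r=cv2.minAreaRect(np.argwhere(b)[:,::-1].astype(np.float32)); q=cast(f,cv2.boxPoints(r),0.017)
    e=[q[1]-q[0],q[2]-q[1]]; L=max(e,key=np.linalg.norm)
    print(st,c.round(1),q.mean(0).round(4),[round(np.linalg.norm(x),4) for x in e],np.degrees(np.arctan2(L[1],L[0])))
plan(s,[0.478,0.341,0.003])
E
python3 strip.py w2.png
```

```text
expected px [238.62489031 184.26439508]
[232 155  16  57 822] [239.7 182.6] [0.48  0.343 0.017] [np.float64(0.0181), np.float64(0.0717)] -106.1896286551635
pos [0.501  0.3596 0.1987] yaw 74.22 tilt [ 0.008 -0.013 -1.   ] t 3.8167 F [ 0.1 -0.4  0. ] w 1.0007
total units [-0.552 -0.48   4.893] rows 6 each [-0.092  -0.08    0.8156]
```

View pics/w2.png

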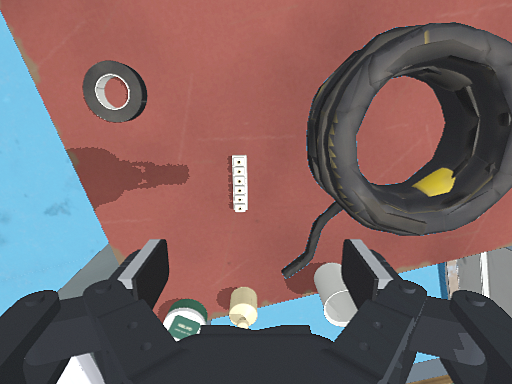

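The strip is at (240,183). Its cast size of 18.1 x 71.7 mm matches the spec, and it lies at (0.480, 0.343) with yaw 73.8°. The coil stands clear at about 85 mm. I'll descend with the jaw half closed.

Run:
```python
from plant import env
from h import *
plan(env.read_state(),[0.48,0.343,0.06],73.8)
```

```text
pos [0.5014 0.3573 0.1991] yaw 74.17 tilt [ 0.008 -0.015 -1.   ] t 3.8667 F [-0.1  0.6  0. ] w 0.9963
total units [-0.449 -0.458  3.478] rows 4 each [-0.1122 -0.1146  0.8694]
spin units 0.062077312455047697
```

Request:
carry_out([
  {"linear":[-0.09,-0.09,0.7],"spin":0.05},
  {"linear":[-0.09,-0.09,0.7],"spin":0},
  {"linear":[-0.09,-0.09,0.7],"spin":0},
  {"linear":[-0.09,-0.09,0.7],"spin":0},
  {"linear":[-0.09,-0.09,0.7],"spin":0},
  {"linear":[0,0,0],"spin":0},
  {"linear":[0,0,0],"spin":0},
], jaw=50)

```text
t: 4.45
position: [0.4867, 0.3346, 0.0587]
ee_rot: [0.011, 0.802, 0.597, 0.002]
ft_force: [0.5, -0.2, 0.8]
gripper_width: 0.496
```

```bash
python3 strip.py w3.png
python3 - <<'E'
from plant import env
from h import *
s=env.read_state();plan(s,[0.48,0.343,0.003],73.8)
f=np.load("w2.npy",allow_pickle=True).item()
print(proj(f,[s["position"]]))
E
```

```text
expected px [238.49498592 195.95173425]
[ 227  148   27   93 2099] [240.2 192.6] [0.48   0.3425 0.017 ] [np.float64(0.0174), np.float64(0.0727)] -105.2195304575721
[185 229  24  43 439] [196.5 249.2] [0.4332 0.3108 0.017 ] [np.float64(0.039), np.float64(0.0112)] 55.68280749887339
pos [0.4867 0.3346 0.0587] yaw 73.36 tilt [ 0.017 -0.014 -1.   ] t 4.45 F [ 0.5 -0.2  0.8] w 0.4963
total units [ 0.103 -0.283  1.386] rows 2 each [ 0.0515 -0.1413  0.693 ]
pos [0.4864 0.3345 0.0585] yaw 73.36 tilt [ 0.016 -0.015 -1.   ] t 4.5 F [ 0.2 -0.1 -1.4] w 0.4948
total units [ 0.172 -0.241  1.382] rows 2 each [ 0.0861 -0.1204  0.6911]
spin units -0.07274545611501537
[[251.80264516 224.66245671]]
```

View pics/w3.png

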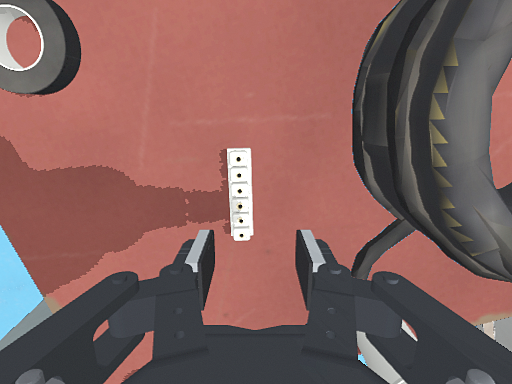

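Request:
carry_out([
  {"linear":[0.17,-0.24,0.3],"spin":0},
  {"linear":[0,0,0.3],"spin":0},
  {"linear":[0,0,0.3],"spin":0},
  {"linear":[0,0,0],"spin":0},
])

```text
t: 4.83
position: [0.4845, 0.3455, 0.026]
ee_rot: [0.012, 0.802, 0.597, 0.008]
ft_force: [-0.3, 0.4, -0.4]
gripper_width: 0.499
```

Run:
```python
from plant import env
from h import *
s=env.read_state();plan(s,[0.48,0.3427,0.003],74)
```

```text
pos [0.4845 0.3455 0.026 ] yaw 73.28 tilt [ 0.027 -0.01  -1.   ] t 4.8333 F [-0.3  0.4 -0.4] w 0.4991
total units [-0.097 -0.105  0.572] rows 1 each [-0.0974 -0.1048  0.5722]
spin units -0.1208006100964667
```

Request:
carry_out([
  {"linear":[-0.1,-0.1,0.2],"spin":-0.1},
  {"linear":[0,0,0.2],"spin":0},
  {"linear":[0,0,0.17],"spin":0},
  {"linear":[0,0,0],"spin":0},
  {"linear":[0,0,0],"spin":0},
])

```text
t: 5.25
position: [0.4802, 0.3429, 0.0008]
ee_rot: [0.012, 0.799, 0.602, 0.008]
ft_force: [-0.1, 0.9, 0.1]
gripper_width: 0.495
```

Run:
```python
from plant import env
from h import *
s=env.read_state();plan(s,[0.48,0.3427,0.003],74)
f=env.grab_frame("wrist"); save("w4.png",f["img"])
```

```text
pos [0.4802 0.3429 0.0008] yaw 73.99 tilt [ 0.028 -0.01  -1.   ] t 5.25 F [-0.1  0.9  0.1] w 0.4948
total units [-0.005 -0.002 -0.055] rows 1 each [-0.0052 -0.002  -0.0546]
spin units -0.001341574242360366
```

View pics/w4.png

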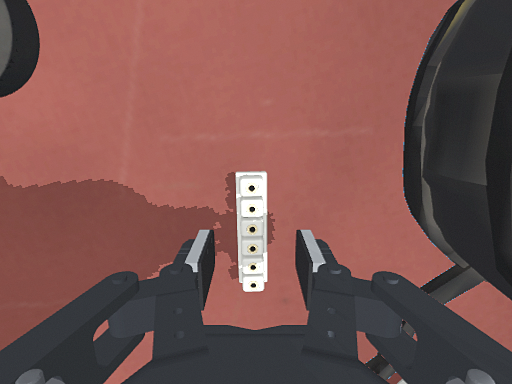

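The strip sits centred between the open pads at (252,235), and TCP xy is within 0.3 mm of the measured centre. I'll raise 2 mm and close.

Request:
carry_out([
  {"linear":[0,0,-0.05],"spin":0},
  {"linear":[0,0,0],"spin":0},
])

```text
t: 5.47
position: [0.4803, 0.3429, 0.0033]
ee_rot: [0.012, 0.799, 0.602, 0.008]
ft_force: [-0.5, 0.7, 0.6]
gripper_width: 0.501
```

Request:
carry_out([
  {"linear":[0,0,0],"spin":0},
  {"linear":[0,0,0],"spin":0},
  {"linear":[0,0,0],"spin":0},
  {"linear":[0,0,0],"spin":0},
  {"linear":[0,0,0],"spin":0},
  {"linear":[0,0,0],"spin":0},
  {"linear":[0,0,0],"spin":0},
  {"linear":[0,0,0],"spin":0},
], jaw=0, grip_force=45)

```text
t: 6.13
position: [0.4817, 0.3435, 0.0051]
ee_rot: [0.013, 0.799, 0.602, 0.01]
ft_force: [0.3, -0.9, 0.3]
gripper_width: -0.002
```

Run:
```python
from plant import env
from h import *
s=env.read_state();plan(s,[0.48,0.3427,0.2],74)
f=env.grab_frame("wrist"); save("w5.png",f["img"])
```

```text
pos [0.4817 0.3435 0.0051] yaw 73.99 tilt [ 0.031 -0.008 -0.999] t 6.1333 F [ 0.3 -0.9  0.3] w -0.0018
total units [-0.028  0.122 -4.871] rows 5 each [-0.0056  0.0243 -0.9742]
spin units -0.0017222527367266594
```

View pics/w5.png

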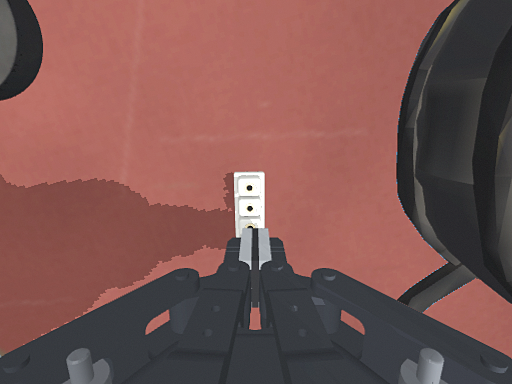

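Run:
```python
from plant import env
from h import *
s=env.read_state(); f=env.grab_frame("wrist"); M=tool(s); p=np.array(s["position"])
for h in (0,.005,.01,.015,.019,.03): print(h,proj(f,p-M[:,2]*h).round(1))
save("w5z.png",f["img"],(190,150,330,270),5)
t=env.grab_frame("scene"); save("s5.png",t["img"],(140,200,280,320),5)
print(proj(f,[[0.48,0.343,.017]]), s["joints"],s["tau"])
```

```text
0 [[252.3 224.4]]
0.005 [[252.2 227.5]]
0.01 [[252.1 230.8]]
0.015 [[252.  234.3]]
0.019 [[251.9 237.3]]
0.03 [[251.7 246.1]]
[[250.27872744 233.65392744]] [ 0.43789279  0.36005531  1.82388001 -0.02543245  0.93337436  0.73225021] [-6.68448702e-04 -4.09345293e+01 -2.59623116e+01 -4.19037708e-02
 -6.02368405e-02  1.28148662e-05]
```

View pics/w5z.png

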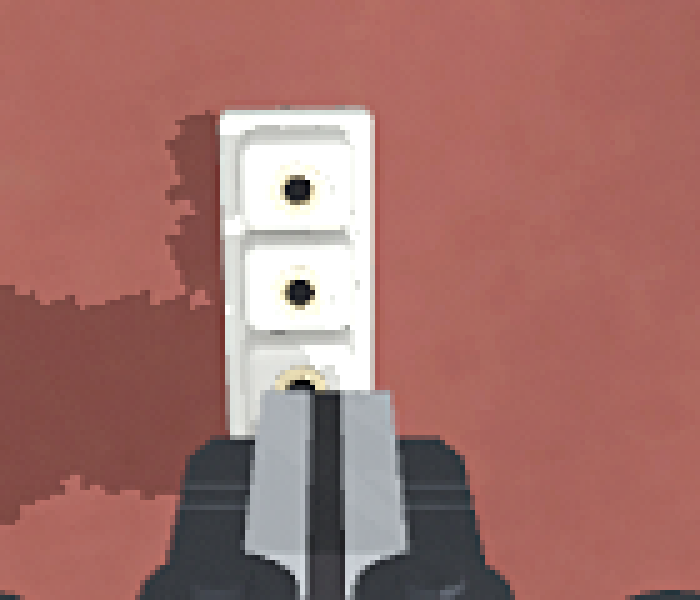

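View pics/s5.png

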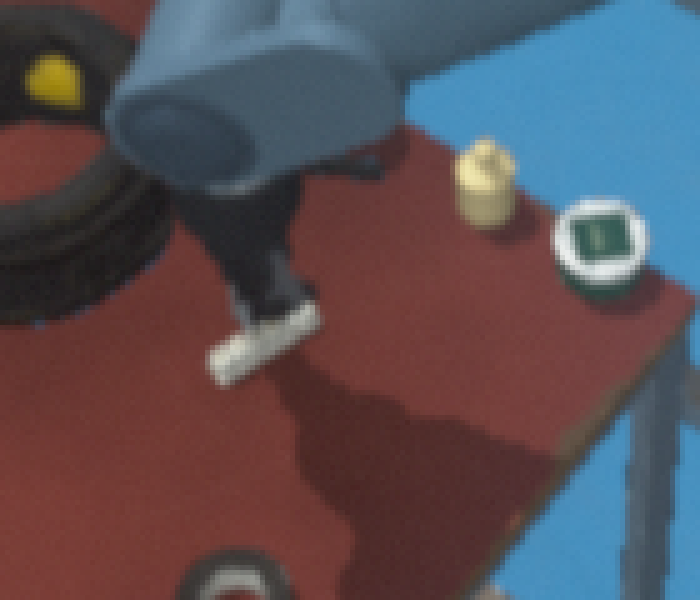

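Run:
```python
from plant import env
from h import *
s=env.read_state(); f=env.grab_frame("wrist"); M=tool(s); p=np.array(s["position"])
for x in(0,.005,.011):
  for h in (0,.01,.02,.03): print(x,h,proj(f,p-M[:,2]*h+M[:,0]*x).round(1), proj(f,p-M[:,2]*h+M[:,0]*x+M[:,1]*.0075).round(1))
# table-plane check using known strip corners from this view
print(cast(f,[[234,172],[265,172]],.017), f["eye"])
print(M.T@(f["eye"]-p), M.T@-rot(f["rotation"])[:,2])
```

```text
0 0 [[252.3 224.4]] [[264.4 224.4]]
0 0.01 [[252.1 230.8]] [[264.9 230.8]]
0 0.02 [[252. 238.]] [[265.5 238. ]]
0 0.03 [[251.8 246.1]] [[266.1 246.1]]
0.005 0 [[252.3 216.8]] [[264.4 216.8]]
0.005 0.01 [[252.1 222.9]] [[265.  222.9]]
0.005 0.02 [[251.9 229.6]] [[265.6 229.7]]
0.005 0.03 [[251.7 237.3]] [[266.2 237.3]]
0.011 0 [[252.3 207.6]] [[264.5 207.6]]
0.011 0.01 [[252.1 213.2]] [[265.1 213.2]]
0.011 0.02 [[251.9 219.4]] [[265.7 219.4]]
0.011 0.03 [[251.7 226.5]] [[266.4 226.5]]
[[0.4816769  0.38063769 0.017     ]
 [0.49798052 0.37584812 0.017     ]] [0.49699961 0.41021813 0.17387913]
[ 0.06846704  0.00173869 -0.16881168] [-0.27251424 -0.00139108  0.96215074]
```

Run:
```python
from plant import env
from h import *
s=env.read_state(); f=env.grab_frame("scene"); M=tool(s); p=np.array(s["position"])
for h in (0,.01,.02,.03,.054+.019): print(h,((proj(f,p-M[:,2]*h)-[140,200])*5).round(0))
print("strip top centre",((proj(f,[[.48,.343,.017],[.49,.378,.017],[.49,.378,0]])-[140,200])*5).round(0))
save("s6.png",f["img"],(170,235,220,285),12)
```

```text
0 [[258. 335.]]
0.01 [[257. 326.]]
0.02 [[255. 317.]]
0.03 [[254. 309.]]
0.073 [[248. 270.]]
strip top centre [[258. 325.]
 [208. 356.]
 [211. 371.]]
```

View pics/s6.png

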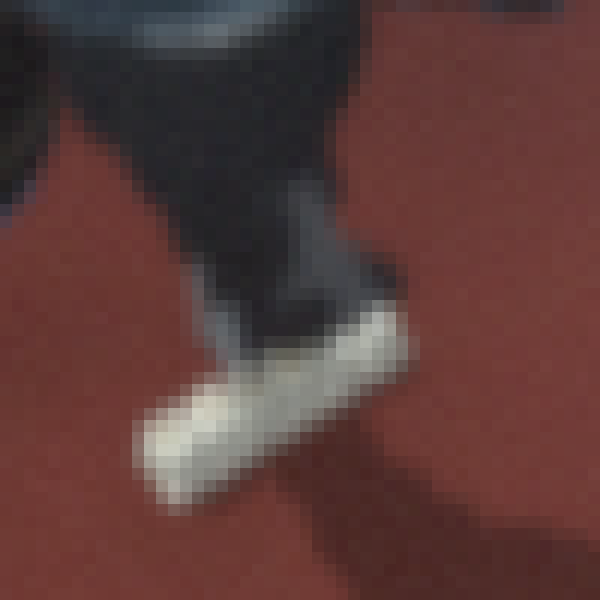

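The jaws shut completely (width about 0) while the strip stayed put. In both views the fingertips, at wrist (255,228) and scene (190,265), stand on top of the strip, about 14 mm behind the reported TCP. I'll lift, reopen and go down further, watching the force.

Request:
carry_out([
  {"linear":[0,0,-0.3],"spin":0},
  {"linear":[0,0,-0.3],"spin":0},
  {"linear":[0,0,0],"spin":0},
])

```text
t: 6.63
position: [0.4805, 0.3436, 0.0307]
ee_rot: [0.012, 0.799, 0.602, 0.009]
ft_force: [1.1, -1.0, 1.4]
gripper_width: -0.0
```

Run:
```python
from plant import env
from h import *
s=env.read_state(); plan(s,[0.48,0.343,0.003],74); 
f=env.grab_frame("wrist"); save("w6.png",f["img"],(170,130,340,290),4)
t=env.grab_frame("scene"); save("s7.png",t["img"],(165,225,225,285),10)
```

```text
pos [0.4805 0.3436 0.0307] yaw 73.99 tilt [ 0.03  -0.009 -1.   ] t 6.6333 F [ 1.1 -1.   1.4] w -0.0005
total units [-0.016 -0.029  0.692] rows 1 each [-0.0163 -0.0285  0.692 ]
spin units -0.0020721559320146334
```

View pics/w6.png

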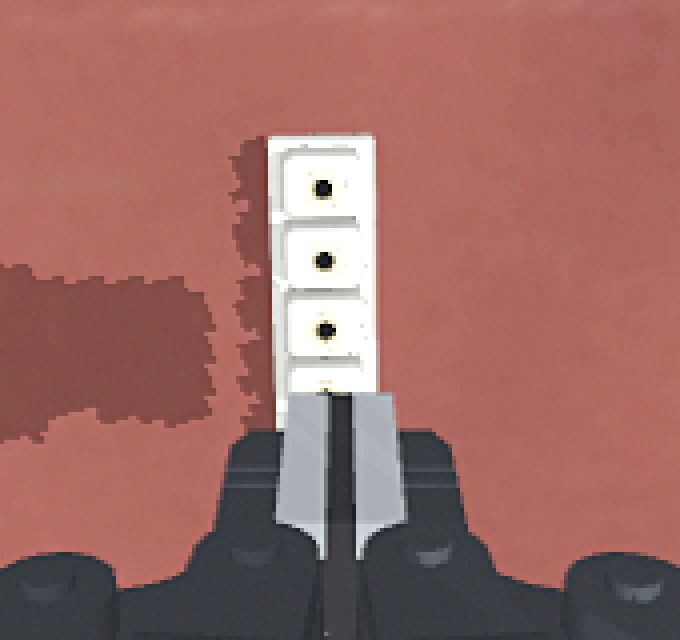

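View pics/s7.png

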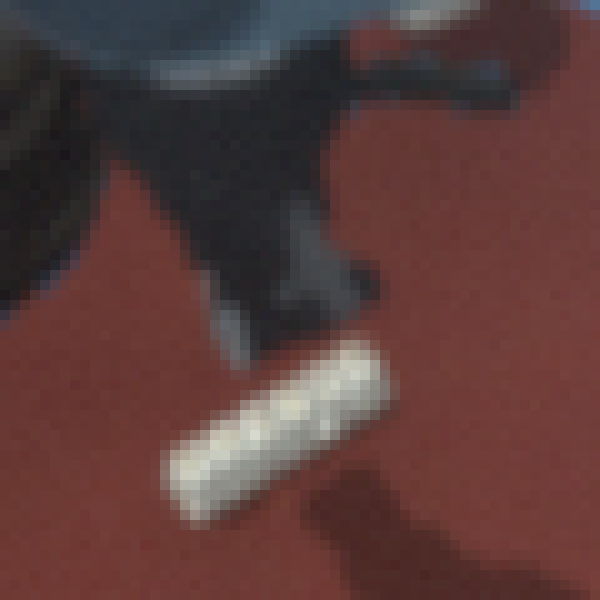

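Run:
```python
from plant import env
from h import *
s=env.read_state(); f=env.grab_frame("wrist"); t=env.grab_frame("scene"); M=tool(s)
def ray(f,uv): 
    p=cast(f,uv,0.)[0]; d=p-f["eye"]; return np.array(f["eye"]),d/np.linalg.norm(d)
def tri(a,b):
    (e,d),(g,k)=ray(f,a),ray(t,b); 
    x=np.linalg.lstsq(np.c_[d,-k],g-e,rcond=None)[0]; P,Q=e+d*x[0],g+k*x[1]; return (P+Q)/2,np.linalg.norm(P-Q)
for a in((243,228.3),(255.5,228.3),(268,228.3)):
    P,e=tri(a,(189.5,262)); print(P.round(4),e.round(4),"tool",(M.T@(P-s["position"])).round(4))
```

```text
[0.4761 0.3516 0.0489] 0.0025 tool [ 0.0071 -0.0051 -0.02  ]
[0.4818 0.3461 0.0384] 0.0041 tool [ 0.0034  0.0015 -0.0092]
[0.4883 0.3398 0.0263] 0.0059 tool [-0.0008  0.0092  0.003 ]
```

Triangulating the fingertip from both views puts it about 20 mm behind the reported TCP, so the TCP must go lower than z = 0. I'll do that as a guarded descent.

Request:
carry_out([
  {"linear":[0,0,0],"spin":0},
  {"linear":[0,0,0],"spin":0},
  {"linear":[0,0,0],"spin":0},
  {"linear":[0,0,0],"spin":0},
], jaw=45)

```text
t: 7.17
position: [0.4777, 0.3421, 0.0264]
ee_rot: [0.012, 0.799, 0.602, 0.006]
ft_force: [-0.9, 0.3, 0.1]
gripper_width: 0.448
```

Request:
carry_out([
  {"linear":[0,0,0.2],"spin":0},
  {"linear":[0,0,0.2],"spin":0},
  {"linear":[0,0,0.2],"spin":0},
  {"linear":[0,0,0.1],"spin":0},
  {"linear":[0,0,0.0],"spin":0},
])

```text
t: 7.58
position: [0.4777, 0.3413, -0.0056]
ee_rot: [0.011, 0.799, 0.602, 0.005]
ft_force: [-0.5, 0.1, -0.5]
gripper_width: 0.449
```

Request:
carry_out([
  {"linear":[0,0,0.1],"spin":0},
  {"linear":[0,0,0],"spin":0},
])

```text
t: 7.75
position: [0.4772, 0.341, -0.011]
ee_rot: [0.011, 0.799, 0.602, 0.004]
ft_force: [0.2, -0.4, -0.3]
gripper_width: 0.448
```

Run:
```python
from plant import env
from h import *
s=env.read_state(); plan(s,[0.48,0.343,-0.014],74); 
f=env.grab_frame("wrist"); save("w7.png",f["img"],(170,130,340,290),4)
t=env.grab_frame("scene"); save("s8.png",t["img"],(165,225,225,285),10)
```

```text
pos [ 0.4772  0.341  -0.011 ] yaw 73.97 tilt [ 0.02  -0.013 -1.   ] t 7.75 F [ 0.2 -0.4 -0.3] w 0.4479
total units [0.068 0.051 0.076] rows 1 each [0.0681 0.0512 0.0759]
spin units -0.004830963793520955
```

View pics/w7.png

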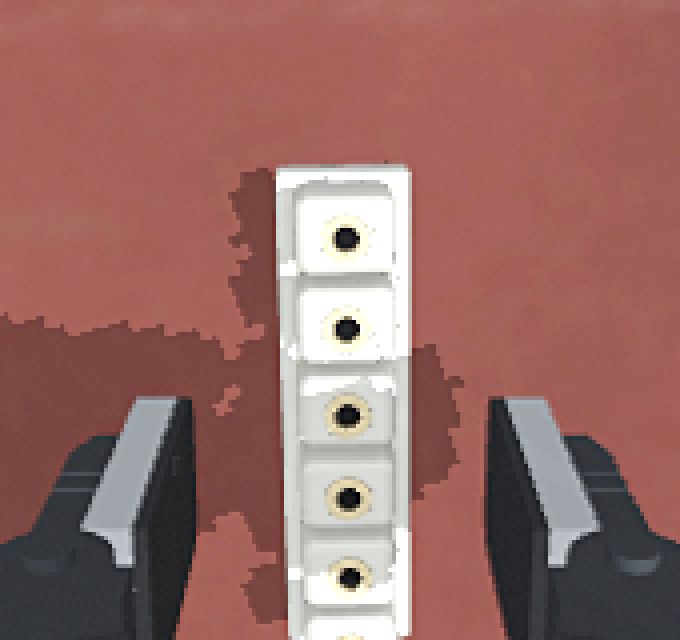

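View pics/s8.png

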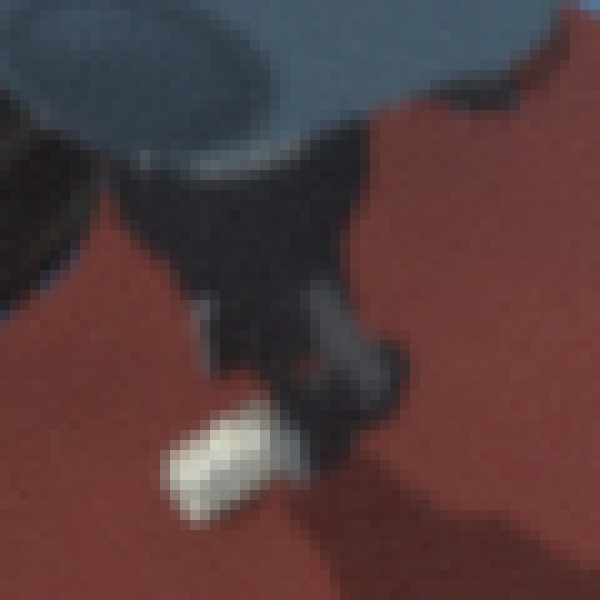

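Run:
```python
from plant import env
from h import *
s=env.read_state(); t=env.grab_frame("scene"); f=env.grab_frame("wrist"); M=tool(s)
def pl(f,uv,y):
    e=np.array(f["eye"]); d=cast(f,uv,0)[0]-e; n=M[:,1]
    k=(y-n@(e-s["position"]))/(n@d); P=e+k*d; return P.round(4),(M.T@(P-s["position"])).round(4)
for uv in((195.5,272.7),(194,273)): print(pl(t,uv,-.022))
# wrist: left pad outer bottom corner, right pad inner/outer
for uv,y in(((170+188/4,130+400/4),-.019),((170+137/4,130+398/4),-.025),((170+489/4,130+398/4),.019),((170+547/4,130+398/4),.025)): print(pl(f,uv,y))
plan(s,[.48,.343,-.014])
```

```text
(array([0.4577, 0.3522, 0.0058]), array([ 0.0048, -0.022 , -0.0164]))
(array([0.4591, 0.3572, 0.0092]), array([ 0.0099, -0.022 , -0.0198]))
(array([0.4606, 0.3516, 0.0099]), array([ 0.005 , -0.019 , -0.0204]))
(array([0.4554, 0.3558, 0.0151]), array([ 0.0075, -0.025 , -0.0257]))
(array([0.4996, 0.3519, 0.0355]), array([ 0.0158,  0.019 , -0.0451]))
(array([0.5057, 0.3516, 0.039 ]), array([ 0.0173,  0.025 , -0.0485]))
pos [ 0.4779  0.3414 -0.01  ] yaw 73.97 tilt [ 0.022 -0.013 -1.   ] t 7.85 F [ 0.3 -0.  -0.2] w 0.4512
total units [0.055 0.036 0.101] rows 1 each [0.0546 0.0362 0.101 ]
```

Both pads now straddle the strip, with tips about 6–10 mm above the table and no contact force. I'll drop 2 mm more and close.

Request:
carry_out([
  {"linear":[0.05,0.03,0.05],"spin":0},
  {"linear":[0,0,0],"spin":0},
])

```text
t: 8.12
position: [0.4808, 0.3435, -0.0107]
ee_rot: [0.012, 0.799, 0.602, 0.006]
ft_force: [-0.7, -0.1, 0.6]
gripper_width: 0.45
```

Request:
carry_out([
  {"linear":[0,0,0],"spin":0},
  {"linear":[0,0,0],"spin":0},
  {"linear":[0,0,0],"spin":0},
  {"linear":[0,0,0],"spin":0},
  {"linear":[0,0,0],"spin":0},
  {"linear":[0,0,0],"spin":0},
], jaw=0, grip_force=45)

```text
t: 8.62
position: [0.4813, 0.3439, -0.01]
ee_rot: [0.012, 0.799, 0.602, 0.007]
ft_force: [-0.0, 0.2, -0.2]
gripper_width: 0.167
```

Run:
```python
from plant import env
from h import *
s=env.read_state(); plan(s,[0.48,0.343,0.2],74); 
f=env.grab_frame("wrist"); save("w8.png",f["img"],(170,130,340,290),4)
```

```text
pos [ 0.4813  0.3439 -0.01  ] yaw 73.98 tilt [ 0.025 -0.011 -1.   ] t 8.6167 F [-0.   0.2 -0.2] w 0.1674
total units [-0.049  0.116 -5.25 ] rows 6 each [-0.0081  0.0194 -0.8749]
spin units -0.0039829811479989985
```

View pics/w8.png

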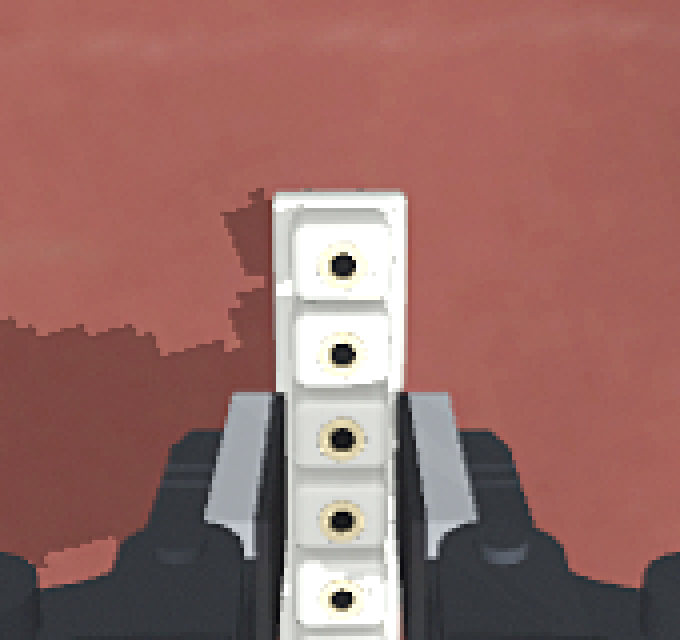

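The jaw stopped at 0.167 on the strip, centred at crop (342,440). Lifting now.

Request:
carry_out([
  {"linear":[0,0,-0.3],"spin":0},
  {"linear":[0,0,-0.6],"spin":0},
  {"linear":[0,0,-0.8],"spin":0},
  {"linear":[0,0,-0.8],"spin":0},
  {"linear":[0,0,-0.8],"spin":0},
  {"linear":[0,0,-0.8],"spin":0},
  {"linear":[0,0,-0.3],"spin":0},
  {"linear":[0,0,0],"spin":0},
])

```text
t: 9.33
position: [0.4749, 0.3451, 0.1773]
ee_rot: [0.011, 0.799, 0.602, 0.005]
ft_force: [0.3, -0.2, 0.4]
gripper_width: 0.166
```

Run:
```python
from plant import env
from h import *
s=env.read_state(); plan(s,[0.51,-0.32,0.17],-2.3); 
f=env.grab_frame("wrist"); save("w9.png",f["img"]); t=env.grab_frame("scene"); save("s9.png",t["img"],(130,180,290,300),5)
```

```text
pos [0.4749 0.3451 0.1773] yaw 73.97 tilt [ 0.022 -0.012 -1.   ] t 9.3333 F [ 0.3 -0.2  0.4] w 0.1664
total units [-15.737   5.427   0.404] rows 17 each [-0.9257  0.3192  0.0238]
spin units 12.71185384849633
```

View pics/w9.png

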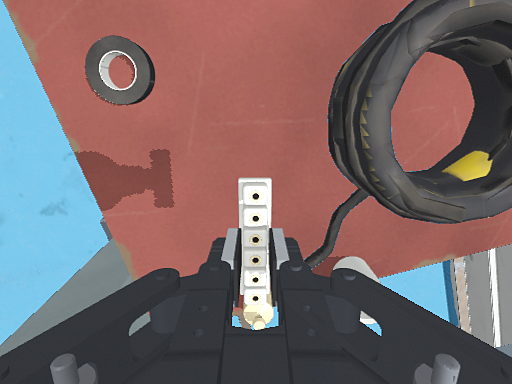

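View pics/s9.png

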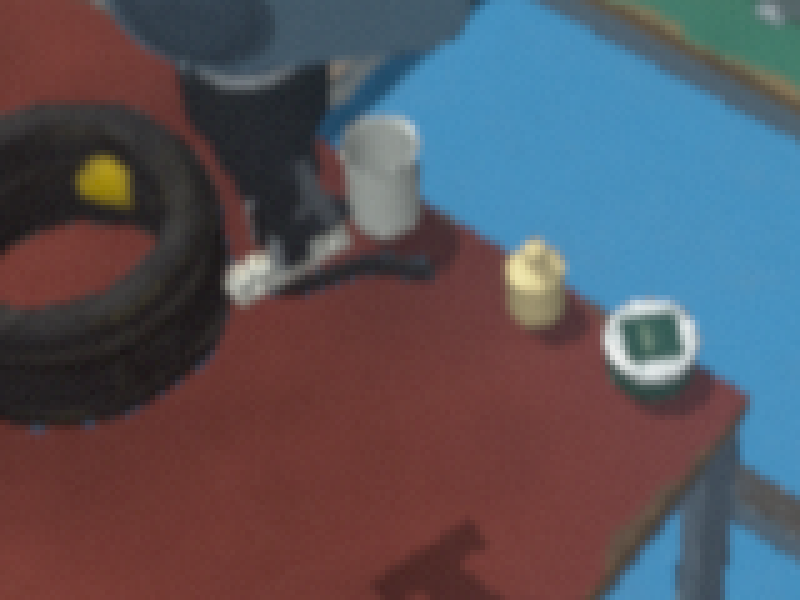

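The strip is held level at (256,250), and the tape, weight and beaker are where they were. Carrying across at z ≈ 0.18.

Request:
carry_out([
  {"linear":[-0.5,0.17,0],"spin":0},
  {"linear":[-0.9,0.31,0],"spin":0},
  {"linear":[-0.9,0.31,0],"spin":0},
  {"linear":[-0.9,0.31,0],"spin":0},
  {"linear":[-0.9,0.31,0],"spin":0},
  {"linear":[-0.9,0.31,0],"spin":0},
  {"linear":[-0.9,0.31,0],"spin":0},
  {"linear":[-0.9,0.31,0],"spin":0},
  {"linear":[-0.9,0.31,0],"spin":0},
  {"linear":[-0.5,0.17,0],"spin":0},
  {"linear":[0,0,0],"spin":0},
])

```text
t: 10.35
position: [0.4782, -0.0158, 0.1571]
ee_rot: [-0.0, 0.797, 0.604, -0.012]
ft_force: [-0.1, 0.9, 0.1]
gripper_width: 0.168
```

Run:
```python
from plant import env
from h import *
s=env.read_state(); plan(s,[0.51,-0.32,0.17],-2.3);
```

```text
pos [ 0.4782 -0.0158  0.1571] yaw 74.34 tilt [-0.019 -0.014 -1.   ] t 10.35 F [-0.1  0.9  0.1] w 0.1679
total units [-7.112  2.816 -0.227] rows 8 each [-0.889   0.352  -0.0283]
spin units 12.773224063358315
```

Request:
carry_out([
  {"linear":[0,0,0],"spin":1},
  {"linear":[0,0,0],"spin":1},
  {"linear":[0,0,0],"spin":1},
  {"linear":[0,0,0],"spin":1},
  {"linear":[0,0,0],"spin":1},
  {"linear":[0,0,0],"spin":1},
  {"linear":[0,0,0],"spin":1},
  {"linear":[0,0,0],"spin":1},
  {"linear":[0,0,0],"spin":1},
  {"linear":[0,0,0],"spin":1},
  {"linear":[0,0,0],"spin":1},
  {"linear":[0,0,0],"spin":1},
])

```text
t: 11.35
position: [0.4615, -0.0068, 0.1333]
ee_rot: [0.0, 0.999, -0.01, -0.032]
ft_force: [-0.4, -0.9, 0.6]
gripper_width: 0.173
```

Run:
```python
from plant import env
from h import *
s=env.read_state(); plan(s,[0.51,-0.33,0.17],-2.3);
```

```text
pos [ 0.4615 -0.0068  0.1333] yaw -1.19 tilt [-0.064  0.    -0.998] t 11.35 F [-0.4 -0.9  0.6] w 0.1729
total units [ 1.317  8.055 -0.994] rows 9 each [ 0.1464  0.895  -0.1105]
spin units 0.18541651349624047
```

Run:
```python
from plant import env
from h import *
s=env.read_state(); print(s["joints"].round(4),s["tau"].round(2),s["qd"].round(3))
f=env.grab_frame("wrist"); save("w10.png",f["img"])
s=env.read_state(); print(s["joints"].round(4),s["position"])
```

```text
[-0.2513 -0.0806  2.0448 -0.0167  1.2398  1.3462] [ -0.09 -26.97 -30.36  -0.04   0.16  -1.09] [ 0.018  0.02   0.028  0.003 -0.002  1.316]
[-0.2511 -0.0804  2.0454 -0.0166  1.2399  1.3494] [ 0.4611319  -0.00655936  0.13292522]
```

Request:
carry_out([
  {"linear":[0,0,0],"spin":0},
  {"linear":[0,0,0],"spin":0},
])

```text
t: 11.57
position: [0.4593, -0.0051, 0.1304]
ee_rot: [-0.001, 0.999, -0.009, -0.035]
ft_force: [-0.4, 0.5, -0.8]
gripper_width: 0.168
```

Run:
```python
from plant import env
from h import *
s=env.read_state(); print(s["joints"].round(4),s["tau"].round(2),s["qd"].round(3))
plan(s,[0.51,-0.33,0.17],-2.3)
```

```text
[-0.2491 -0.078   2.0484 -0.0163  1.2397  1.3461] [ -0.06 -27.02 -30.38  -0.04   0.17   0.1 ] [ 0.011  0.01   0.011  0.    -0.001 -0.024]
pos [ 0.4593 -0.0051  0.1304] yaw -1.06 tilt [-0.07   0.002 -0.998] t 11.5667 F [-0.4  0.5 -0.8] w 0.1682
total units [ 1.345  8.096 -1.091] rows 9 each [ 0.1495  0.8996 -0.1212]
spin units 0.20612305928086203
```

View pics/w10.png

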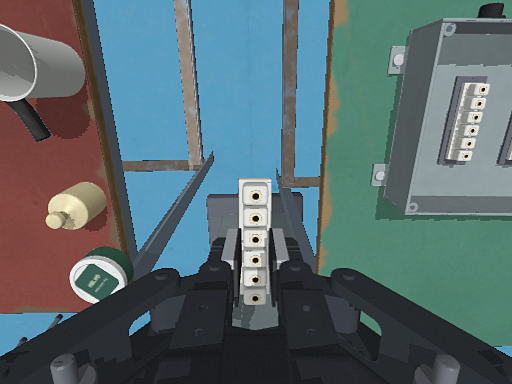

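Request:
carry_out([
  {"linear":[0,0,0],"spin":0},
  {"linear":[0,0,0],"spin":0},
  {"linear":[0,0,0],"spin":0},
])

```text
t: 11.82
position: [0.4582, -0.0042, 0.1289]
ee_rot: [-0.001, 0.999, -0.007, -0.037]
ft_force: [0.5, 0.2, -0.5]
gripper_width: 0.17
```

Run:
```python
from plant import env
from h import *
s=env.read_state(); print(s["joints"].round(4),s["tau"].round(2),s["qd"].round(3))
plan(s,[0.51,-0.33,0.17],-2.3)
```

```text
[-0.248  -0.0766  2.0502 -0.0161  1.2395  1.3421] [ 3.000e-02 -2.679e+01 -3.003e+01 -3.000e-02  1.900e-01  0.000e+00] [ 0.004  0.002  0.002  0.002  0.001 -0.01 ]
pos [ 0.4582 -0.0042  0.1289] yaw -0.77 tilt [-0.073  0.003 -0.997] t 11.8167 F [ 0.5  0.2 -0.5] w 0.1696
total units [ 1.326  8.124 -1.141] rows 9 each [ 0.1474  0.9026 -0.1268]
spin units 0.2549183546462905
```

Request:
carry_out([
  {"linear":[0.1,0.6,-0.2],"spin":0},
  {"linear":[0.15,0.88,-0.2],"spin":0},
  {"linear":[0.15,0.88,-0.15],"spin":0},
  {"linear":[0.15,0.88,-0.1],"spin":0},
  {"linear":[0.15,0.88,-0.1],"spin":0},
  {"linear":[0.15,0.88,-0.1],"spin":0},
  {"linear":[0.15,0.88,-0.1],"spin":0.1},
  {"linear":[0.15,0.88,-0.1],"spin":0.1},
  {"linear":[0.1,0.6,0],"spin":0},
  {"linear":[0,0,0],"spin":0},
  {"linear":[0,0,0],"spin":0},
])

```text
t: 12.73
position: [0.509, -0.3139, 0.1679]
ee_rot: [-0.0, 0.999, -0.013, -0.036]
ft_force: [-0.1, 0.5, 0.3]
gripper_width: 0.163
```

Run:
```python
from plant import env
from h import *
s=env.read_state(); print(s["joints"].round(4),s["qd"].round(3))
plan(s,[0.504,-0.3345,0.12],-2.4)
f=env.grab_frame("wrist"); save("w11.png",f["img"])
```

```text
[-0.7201  0.2011  1.6817 -0.0479  1.3134  0.8895] [-0.034  0.027 -0.031 -0.01  -0.011 -0.01 ]
pos [ 0.509  -0.3139  0.1679] yaw -1.45 tilt [-0.071  0.001 -0.997] t 12.7333 F [-0.1  0.5  0.3] w 0.163
total units [-0.026  0.516  1.203] rows 2 each [-0.0129  0.2582  0.6016]
spin units 0.15845157935690735
```

View pics/w11.png

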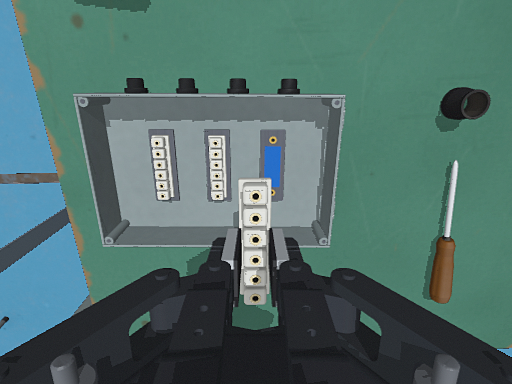

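Request:
carry_out([
  {"linear":[0,0,-0.3],"spin":0},
  {"linear":[0,0,-0.3],"spin":0},
  {"linear":[0,0,-0.3],"spin":0},
  {"linear":[0,0,0],"spin":0},
  {"linear":[0,0,0],"spin":0},
])

```text
t: 13.2
position: [0.5121, -0.309, 0.2084]
ee_rot: [-0.0, 0.999, -0.01, -0.036]
ft_force: [-0.3, 0.9, -0.8]
gripper_width: 0.169
```

```bash
cat > st.py <<'E'
from plant import env
from h import *
s=env.read_state(); j=s["joints"]; print(j.round(4),s["qd"].round(3),"sum",round(j[1]+j[2]+j[4]-np.pi,4))
plan(s,[0.504,-0.3345,0.12],-2.4)
E
python3 st.py
```

```text
[-0.7106  0.1638  1.648  -0.0466  1.3847  0.8891] [ 0.015 -0.033 -0.025  0.001  0.015  0.001] sum 0.0548
pos [ 0.5121 -0.309   0.2084] yaw -1.09 tilt [-0.071  0.001 -0.997] t 13.2 F [-0.3  0.9 -0.8] w 0.1694
total units [-0.032  0.639  2.217] rows 3 each [-0.0108  0.213   0.7392]
spin units 0.2180106740387251
```

Request:
carry_out([
  {"linear":[0,0,0.95],"spin":0},
  {"linear":[0,0,0],"spin":0},
  {"linear":[0,0,0],"spin":0},
])

```text
t: 13.45
position: [0.5115, -0.3089, 0.1741]
ee_rot: [0.002, 0.999, -0.008, -0.033]
ft_force: [0.3, -0.3, 1.1]
gripper_width: 0.171
```

```bash
python3 st.py
```

```text
[-0.711   0.1891  1.6835 -0.0474  1.3164  0.8896] [ 0.003  0.032  0.081  0.001 -0.002 -0.001] sum 0.0474
pos [ 0.5115 -0.3089  0.1741] yaw -0.97 tilt [-0.066 -0.004 -0.998] t 13.45 F [ 0.3 -0.3  1.1] w 0.1705
total units [-0.088  0.637  1.365] rows 2 each [-0.0438  0.3184  0.6824]
spin units 0.2380287666968218
```

Request:
carry_out([
  {"linear":[0.3,0.3,-0.85],"spin":0},
  {"linear":[0.3,0.3,-0.85],"spin":0},
  {"linear":[0.3,0.3,-0.85],"spin":0},
  {"linear":[0,0,0],"spin":1},
  {"linear":[0,0,0],"spin":1},
  {"linear":[0,0,0],"spin":-1},
  {"linear":[0,0,0],"spin":-1},
  {"linear":[0,0,0],"spin":0},
])

```text
t: 14.12
position: [0.5537, -0.3426, 0.2832]
ee_rot: [0.001, 0.999, -0.009, -0.035]
ft_force: [0.8, 1.0, 0.1]
gripper_width: 0.169
```

```bash
python3 st.py
```

```text
[-0.7081  0.2355  1.4291 -0.0455  1.5295  0.8842] [ 0.003 -0.014 -0.022  0.001  0.015  0.075] sum 0.0525
pos [ 0.5537 -0.3426  0.2832] yaw -1.06 tilt [-0.069 -0.    -0.998] t 14.1167 F [0.8 1.  0.1] w 0.1687
total units [-0.959 -0.186  4.157] rows 5 each [-0.1919 -0.0373  0.8314]
spin units 0.2230641195182713
```

Request:
carry_out([
  {"linear":[0.85,0.45,0],"spin":0},
  {"linear":[0.85,0.45,0],"spin":0},
  {"linear":[0.85,0.45,0],"spin":0},
  {"linear":[0.0,0.0,0],"spin":0},
  {"linear":[0,0,0],"spin":0},
])

```text
t: 14.53
position: [0.6559, -0.3977, 0.273]
ee_rot: [-0.002, 0.999, -0.015, -0.038]
ft_force: [-0.1, 0.6, 0.6]
gripper_width: 0.168
```

```bash
python3 st.py
```

```text
[-0.6763  0.5282  1.0738 -0.0438  1.6023  0.9247] [ 0.003  0.099 -0.072  0.006 -0.013  0.026] sum 0.0627
pos [ 0.6559 -0.3977  0.273 ] yaw -1.72 tilt [-0.076  0.005 -0.997] t 14.5333 F [-0.1  0.6  0.6] w 0.1676
total units [-3.541 -1.454  4.112] rows 6 each [-0.5901 -0.2423  0.6853]
spin units 0.11316983531973952
```

Request:
carry_out([
  {"linear":[-0.4,-0.2,0],"spin":0},
  {"linear":[-0.4,-0.2,0],"spin":0},
  {"linear":[-0.4,-0.2,0],"spin":0},
  {"linear":[-0.4,-0.2,0],"spin":0},
  {"linear":[-0.4,-0.2,0],"spin":0},
  {"linear":[0,0,0],"spin":0},
])

```text
t: 15.03
position: [0.5726, -0.3513, 0.2824]
ee_rot: [-0.001, 0.999, -0.02, -0.038]
ft_force: [0.2, 0.0, -0.2]
gripper_width: 0.17
```

```bash
python3 st.py
```

```text
[-0.6996  0.2903  1.3654 -0.0453  1.5467  0.9138] [-0.    -0.013 -0.019  0.006 -0.017  0.019] sum 0.0607
pos [ 0.5726 -0.3513  0.2824] yaw -2.3 tilt [-0.076  0.004 -0.997] t 15.0333 F [ 0.2  0.  -0.2] w 0.1696
total units [-1.418 -0.346  4.179] rows 5 each [-0.2836 -0.0693  0.8359]
spin units 0.01696976730920115
```

Request:
carry_out([
  {"linear":[0,0,1],"spin":0},
  {"linear":[0,0,1],"spin":0},
  {"linear":[0,0,0.7],"spin":0},
  {"linear":[0,0,0],"spin":0},
  {"linear":[0,0,0],"spin":0},
])

```text
t: 15.45
position: [0.5665, -0.3523, 0.1836]
ee_rot: [0.005, 0.999, -0.023, -0.03]
ft_force: [0.4, -1.0, 0.9]
gripper_width: 0.164
```

```bash
python3 st.py
```

```text
[-0.7067  0.3331  1.4919 -0.0464  1.3581  0.9215] [-0.003  0.01   0.037  0.001 -0.002  0.012] sum 0.0415
pos [ 0.5665 -0.3523  0.1836] yaw -2.69 tilt [-0.061 -0.008 -0.998] t 15.45 F [ 0.4 -1.   0.9] w 0.1639
total units [-1.482 -0.389  1.679] rows 3 each [-0.4941 -0.1297  0.5598]
spin units -0.04888624827779808
```

Each fast descent reduces the tilt and slow moves leave it unchanged. The tilt is now about 3.5°, mostly along world x. I'll repeat the stroke over the gap between the tables, where the arm plane points along x.

Request:
carry_out([
  {"linear":[0,-0.5,-0.2],"spin":0},
  {"linear":[0,-0.7,-0.3],"spin":0},
  {"linear":[0,-0.7,-0.3],"spin":0},
  {"linear":[0,-0.7,-0.3],"spin":0},
  {"linear":[0,-0.7,-0.3],"spin":0},
  {"linear":[0,-0.7,-0.3],"spin":0},
  {"linear":[0,-0.7,-0.3],"spin":0},
  {"linear":[0,-0.7,-0.3],"spin":0},
  {"linear":[0,-0.7,-0.3],"spin":0},
  {"linear":[0,-0.7,-0.3],"spin":0},
  {"linear":[0,-0.7,-0.3],"spin":0},
  {"linear":[0,-0.7,-0.3],"spin":0},
])

```text
t: 16.45
position: [0.5992, -0.0169, 0.359]
ee_rot: [0.013, 0.999, -0.032, -0.009]
ft_force: [0.5, 0.5, -1.0]
gripper_width: 0.171
```

```bash
python3 st.py
```

```text
[-0.2036  0.0572  1.4917 -0.0283  1.6064  1.4307] [ 0.594 -0.046 -0.283  0.01   0.284  0.589] sum 0.0138
pos [ 0.5992 -0.0169  0.359 ] yaw -3.7 tilt [-0.019 -0.025 -1.   ] t 16.45 F [ 0.5  0.5 -1. ] w 0.1708
total units [-1.757  7.919  6.216] rows 11 each [-0.1598  0.7199  0.5651]
spin units -0.21713138802417173
```

Request:
carry_out([
  {"linear":[0,0,0],"spin":0},
  {"linear":[0,0,0],"spin":0},
  {"linear":[0,0,0],"spin":0},
])

```text
t: 16.7
position: [0.602, -0.0114, 0.3728]
ee_rot: [0.014, 0.999, -0.029, 0.001]
ft_force: [-0.2, -0.1, -0.5]
gripper_width: 0.169
```

```bash
python3 st.py
```

```text
[-0.1944  0.0476  1.4775 -0.027   1.6105  1.433 ] [ 0.002 -0.019 -0.022 -0.01   0.005  0.002] sum -0.006
pos [ 0.602  -0.0114  0.3728] yaw -3.31 tilt [ 0.001 -0.028 -1.   ] t 16.7 F [-0.2 -0.1 -0.5] w 0.1686
total units [-1.995  8.028  6.538] rows 11 each [-0.1814  0.7298  0.5943]
spin units -0.1510076121969961
```

Tilt is now (0.001, -0.028), so the strip is nearly level. I'll go back slowly.

Request:
carry_out([
  {"linear":[-0.08,0.35,0.2],"spin":0},
  {"linear":[-0.08,0.35,0.2],"spin":0},
  {"linear":[-0.08,0.35,0.2],"spin":0},
  {"linear":[-0.08,0.35,0.2],"spin":0},
  {"linear":[-0.08,0.35,0.2],"spin":0},
  {"linear":[-0.08,0.35,0.2],"spin":0},
  {"linear":[-0.08,0.35,0.2],"spin":0},
  {"linear":[-0.08,0.35,0.2],"spin":0},
  {"linear":[-0.08,0.35,0.2],"spin":0},
  {"linear":[-0.08,0.35,0.2],"spin":0},
  {"linear":[-0.08,0.35,0.2],"spin":0},
  {"linear":[-0.08,0.35,0.2],"spin":0},
])

```text
t: 17.7
position: [0.543, -0.205, 0.2747]
ee_rot: [0.015, 0.999, -0.039, -0.001]
ft_force: [0.1, 0.3, -0.2]
gripper_width: 0.166
```

```bash
python3 st.py
```

```text
[-0.5427  0.0281  1.6713 -0.0278  1.4299  1.1096] [-0.359  0.068  0.119 -0.003 -0.185 -0.321] sum -0.0124
pos [ 0.543  -0.205   0.2747] yaw -4.46 tilt [-0.004 -0.03  -1.   ] t 17.7 F [ 0.1  0.3 -0.2] w 0.1658
total units [-0.717  3.185  3.966] rows 6 each [-0.1194  0.5309  0.661 ]
spin units -0.3427115342593099
```

Request:
carry_out([
  {"linear":[-0.07,0.3,0.25],"spin":-0.1},
  {"linear":[-0.07,0.3,0.25],"spin":-0.1},
  {"linear":[-0.07,0.3,0.25],"spin":-0.1},
  {"linear":[-0.07,0.3,0.25],"spin":0},
  {"linear":[-0.07,0.3,0.25],"spin":0},
  {"linear":[-0.07,0.3,0.25],"spin":0},
  {"linear":[-0.07,0.3,0.25],"spin":0},
  {"linear":[-0.07,0.3,0.25],"spin":0},
  {"linear":[-0.06,0.2,0.25],"spin":0},
  {"linear":[-0.06,0.2,0.2],"spin":0},
  {"linear":[0,0,0],"spin":0},
  {"linear":[0,0,0],"spin":0},
])

```text
t: 18.7
position: [0.4913, -0.34, 0.1651]
ee_rot: [0.012, 0.999, -0.034, -0.008]
ft_force: [-0.7, 0.7, -0.4]
gripper_width: 0.166
```

```bash
python3 st.py;  python3 - <<'E'
from plant import env
from h import *
f=env.grab_frame("wrist"); f["s"]=env.read_state(); save("w12.png",f["img"]); np.save("w12.npy",f,allow_pickle=True)
E
```

```text
[-0.7811  0.163   1.7297 -0.0307  1.2438  0.868 ] [-0.018  0.019  0.008 -0.005 -0.008 -0.009] sum -0.0052
pos [ 0.4913 -0.34    0.1651] yaw -3.94 tilt [-0.017 -0.024 -1.   ] t 18.7 F [-0.7  0.7 -0.4] w 0.1664
total units [ 0.325 -0.188  1.119] rows 2 each [ 0.1625 -0.0938  0.5594]
spin units -0.25666571772925856
```

View pics/w12.png

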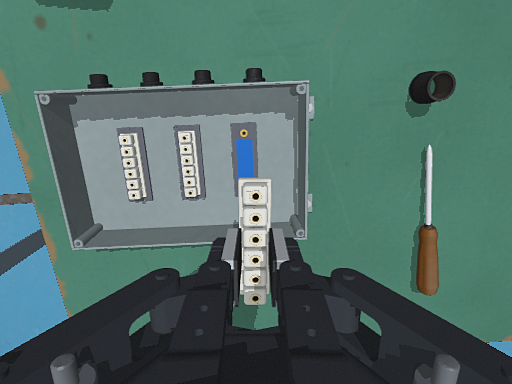

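```bash
cat > fit.py <<'E'
from h import *
import sys
f=np.load(sys.argv[1],allow_pickle=True).item(); s=f["s"]; im=f["img"]; M=tool(s); p=np.array(s["position"])
def pl(uv,h):  # plane tool z=-h -> tool coords
    uv=np.atleast_2d(uv); d=cast(f,uv,-1.)-f["eye"]; n=M[:,2]; e=np.array(f["eye"])
    k=(-h-n@(e-p))/(d@n); return (e+d*k[:,None]-p)@M
# strip screws: dark blobs inside u 246..266 v 180..310
g=cv2.cvtColor(im,cv2.COLOR_RGB2GRAY)
m=np.zeros(g.shape,bool); m[186:304,246:267]=g[186:304,246:267]<60
sc=np.array([c for i,st,c,b in blobs(m,6) if st[4]<60 and st[2]<12]); print("screws",sc.round(1).tolist())
w=np.zeros(g.shape,bool); w[170:200,225:285]=im[170:200,225:285].min(2)>165
B=[(st,c) for i,st,c,b in blobs(w,60)]; print("front",[x[0].tolist() for x in B])
for h in(.024,.027,.030):
    q=pl(sc,h); print(h,"pitch mm",(np.diff(q[:,0])*1e3).round(1),"ctr",q.mean(0).round(4),"yaw off",np.degrees(np.polyfit(q[:,0],q[:,1],1)[0]).round(2))
    st=B[0][0]; r=[[st[0]-.5,st[1]-.5],[st[0]+st[2]-.5,st[1]-.5]]; q2=pl(r,h); print("  front corners",q2.round(4).tolist(),"width",np.linalg.norm(q2[1]-q2[0]).round(4))
E
python3 fit.py w12.npy
python3 - <<'E'
from h import *
# fitted strip screw pitch from w1
E
```

```text
screws [[255.5, 195.9], [255.3, 218.1], [255.3, 239.3], [255.0, 259.8], [255.2, 279.5], [255.0, 298.0]]
front [[238, 179, 33, 21, 505]]
0.024 pitch mm [-12.3 -12.2 -12.4 -12.4 -12.1] ctr [-0.0032  0.0014 -0.024 ] yaw off 0.22
  front corners [[0.0367, -0.0076, -0.024], [0.0367, 0.0092, -0.024]] width 0.0168
0.027 pitch mm [-12.  -12.  -12.1 -12.1 -11.9] ctr [-0.0017  0.0014 -0.027 ] yaw off 0.22
  front corners [[0.0374, -0.0074, -0.027], [0.0374, 0.009, -0.027]] width 0.0165
0.03 pitch mm [-11.8 -11.7 -11.8 -11.9 -11.6] ctr [-0.0002  0.0014 -0.03  ] yaw off 0.22
  front corners [[0.0381, -0.0073, -0.03], [0.0381, 0.0089, -0.03]] width 0.0161
```

```bash
cat > pad.py <<'E'
from h import *
import sys
f=np.load(sys.argv[1],allow_pickle=True).item(); s=f["s"]; im=f["img"]; M=tool(s); p=np.array(s["position"])
hsv=cv2.cvtColor(im,cv2.COLOR_RGB2HSV); g=cv2.cvtColor(im,cv2.COLOR_RGB2GRAY)
roi=np.zeros(g.shape,bool); roi[85:245,40:305]=1
br=(hsv[...,0]>8)&(hsv[...,0]<30)&(hsv[...,1]>110)&roi
for i,st,c,b in blobs(br,12): print("brass",st.tolist(),c.round(1),cast(f,c,.006)[0].round(4))
for x0,x1 in((100,160),(165,210)):
    m=np.zeros(g.shape,bool); m[:, x0:x1]=(im.min(2)[:,x0:x1]>165)&roi[:,x0:x1]
    m=cv2.morphologyEx(m.astype(np.uint8),cv2.MORPH_CLOSE,np.ones((5,5)))
    bb=max(blobs(m,60),key=lambda t:t[1][4]); q=cast(f,cv2.boxPoints(cv2.minAreaRect(np.argwhere(bb[3])[:,::-1].astype(np.float32))),.023)
    e=[q[1]-q[0],q[2]-q[1]]; L=max(e,key=np.linalg.norm); print("fitted",q.mean(0).round(4),[np.linalg.norm(x).round(4) for x in e],np.degrees(np.arctan2(L[1],L[0])).round(2))
bl=(hsv[...,0]>100)&(hsv[...,0]<125)&(hsv[...,1]>150)&roi
for i,st,c,b in blobs(bl,60):
    print("blue",st.tolist()); rows=np.unique(np.argwhere(b)[:,0])[3:-3]
    e=np.array([[np.flatnonzero(b[r]).min(),np.flatnonzero(b[r]).max(),r] for r in rows])
    for k in(0,1):
        q=cast(f,e[:,[k,2]],.0065); a=np.polyfit(q[:,0],q[:,1],1); print(" edge yaw",np.degrees(np.arctan(a[0])).round(2),"y at x=.52",np.polyval(a,.52).round(4))
E
python3 pad.py w12.npy
```

```text
brass [240, 130, 7, 7, 34] [243.2 132.9] [ 0.535  -0.3352  0.006 ]
fitted [ 0.5094 -0.2142  0.023 ] [np.float64(0.0188), np.float64(0.071)] 178.3
fitted [ 0.5075 -0.2748  0.023 ] [np.float64(0.0169), np.float64(0.0716)] 178.32
blue [236, 139, 18, 40, 602]
 edge yaw -1.26 y at x=.52 -0.3264
 edge yaw -1.68 y at x=.52 -0.3435
```

Run:
```python
from plant import env
from h import *
plan(env.read_state(),[.5045,-.3331,.09],-1.9)
```

```text
pos [ 0.4913 -0.3398  0.1651] yaw -3.92 tilt [-0.017 -0.024 -1.   ] t 18.75 F [-0.2 -0.3 -1.1] w 0.1708
total units [ 0.347 -0.237  1.866] rows 2 each [ 0.1736 -0.1184  0.9331]
spin units -0.33665308149076406
```

Request:
carry_out([
  {"linear":[0.06,-0.04,0.25],"spin":-0.06},
  {"linear":[0.06,-0.04,0.25],"spin":-0.06},
  {"linear":[0.06,-0.04,0.25],"spin":-0.06},
  {"linear":[0.06,-0.04,0.25],"spin":-0.06},
  {"linear":[0.06,-0.04,0.25],"spin":-0.06},
  {"linear":[0.05,-0.04,0.25],"spin":-0.04},
  {"linear":[0,0,0.25],"spin":0},
  {"linear":[0,0,0],"spin":0},
  {"linear":[0,0,0],"spin":0},
])

```text
t: 19.5
position: [0.5081, -0.3288, 0.0876]
ee_rot: [0.012, 1.0, -0.012, -0.008]
ft_force: [0.8, 0.4, 0.6]
gripper_width: 0.166
```

```bash
python3 - <<'E'
from plant import env
from h import *
plan(env.read_state(),[.5045,-.3331,.006],-1.9)
f=env.grab_frame("wrist"); f["s"]=env.read_state(); save("w13.png",f["img"]); np.save("w13.npy",f,allow_pickle=True)
E
python3 pad.py w13.npy; python3 fit.py w13.npy
```

```text
pos [ 0.5081 -0.3288  0.0876] yaw -1.34 tilt [-0.016 -0.025 -1.   ] t 19.5 F [0.8 0.4 0.6] w 0.1663
total units [-0.058  0.059  2.042] rows 3 each [-0.0192  0.0195  0.6807]
spin units 0.09310361264378257
brass [254, 156, 9, 9, 53] [258.1 159.9] [ 0.5353 -0.3354  0.006 ]
fitted [ 0.5103 -0.2148  0.023 ] [np.float64(0.019), np.float64(0.0723)] 178.29
fitted [ 0.5084 -0.275   0.023 ] [np.float64(0.0167), np.float64(0.0721)] 178.65
blue [248, 168, 21, 9, 182]
 edge yaw -1.69 y at x=.52 -0.3262
 edge yaw -0.56 y at x=.52 -0.3438
screws [[255.5, 195.9], [255.3, 218.1], [255.3, 239.3], [255.0, 259.8], [255.2, 279.4], [255.0, 298.0]]
front [[238, 179, 33, 21, 498]]
0.024 pitch mm [-12.3 -12.2 -12.4 -12.3 -12.2] ctr [-0.0031  0.0014 -0.024 ] yaw off 0.18
  front corners [[0.0369, -0.0076, -0.024], [0.0369, 0.0092, -0.024]] width 0.0168
0.027 pitch mm [-12.  -12.  -12.1 -12.1 -11.9] ctr [-0.0016  0.0014 -0.027 ] yaw off 0.18
  front corners [[0.0376, -0.0075, -0.027], [0.0376, 0.009, -0.027]] width 0.0165
0.03 pitch mm [-11.8 -11.7 -11.8 -11.8 -11.7] ctr [-0.      0.0014 -0.03  ] yaw off 0.18
  front corners [[0.0383, -0.0073, -0.03], [0.0383, 0.0089, -0.03]] width 0.0161
```

View pics/w13.png

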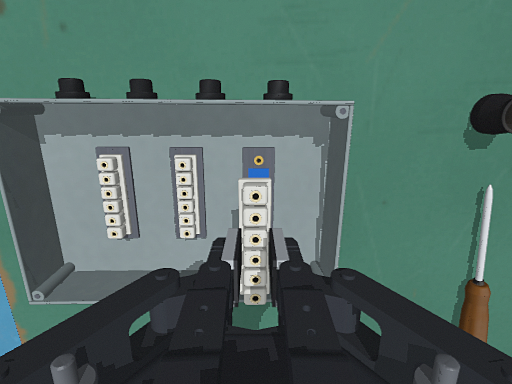

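Request:
carry_out([
  {"linear":[-0.03,0.03,0.2],"spin":0.02},
  {"linear":[-0.03,0.03,0.2],"spin":0.02},
  {"linear":[0,0,0.2],"spin":0},
  {"linear":[0,0,0.2],"spin":0},
  {"linear":[0,0,0.2],"spin":0},
  {"linear":[0,0,0.2],"spin":0},
  {"linear":[0,0,0.2],"spin":0},
  {"linear":[0,0,0.15],"spin":0},
  {"linear":[0,0,0],"spin":0},
  {"linear":[0,0,0],"spin":0},
])

```text
t: 20.38
position: [0.5043, -0.3343, 0.0199]
ee_rot: [0.013, 1.0, -0.015, -0.007]
ft_force: [0.1, 0.1, -0.2]
gripper_width: 0.166
```

```bash
python3 - <<'E'
from plant import env
from h import *
plan(env.read_state(),[.5045,-.3331,.0062],-1.6)
f=env.grab_frame("wrist"); f["s"]=env.read_state(); save("w14.png",f["img"]); np.save("w14.npy",f,allow_pickle=True)
t=env.grab_frame("scene"); save("s14.png",t["img"],(240,100,360,200),6)
E
python3 pad.py w14.npy
```

```text
pos [ 0.5043 -0.3343  0.0199] yaw -1.69 tilt [-0.015 -0.026 -1.   ] t 20.3833 F [ 0.1  0.1 -0.2] w 0.166
total units [ 0.01  -0.039  0.34 ] rows 1 each [ 0.0101 -0.0385  0.3403]
spin units -0.015255780013983275
brass [247, 168, 13, 10, 83] [253.1 172.4] [ 0.5359 -0.3355  0.006 ]
fitted [ 0.5207 -0.272   0.023 ] [np.float64(0.013), np.float64(0.0479)] 172.99
fitted [ 0.5202 -0.2833  0.023 ] [np.float64(0.0037), np.float64(0.0479)] 178.25
```

View pics/w14.png

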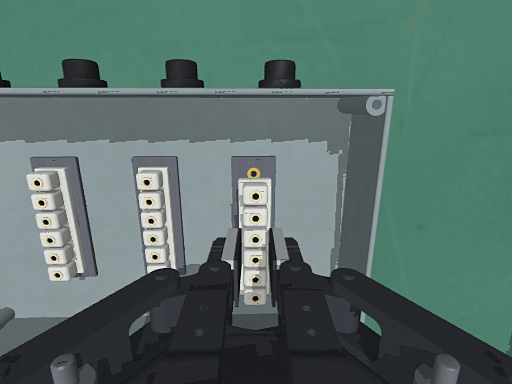

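View pics/s14.png

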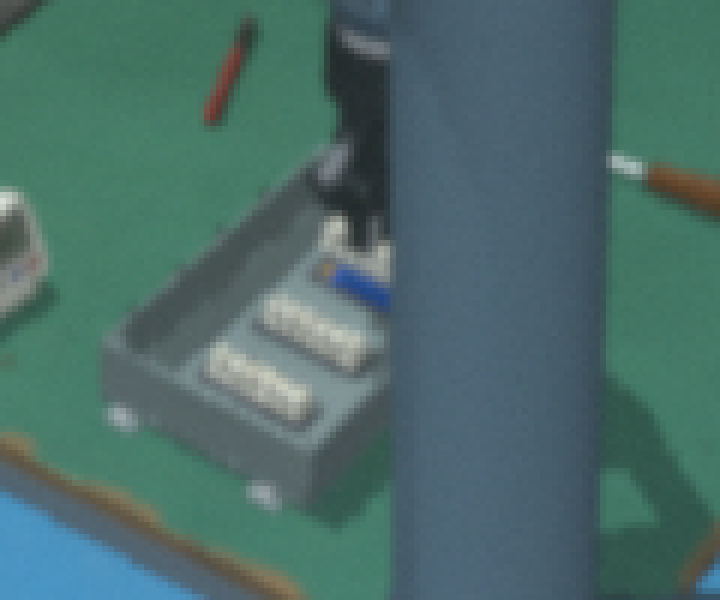

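Request:
carry_out([
  {"linear":[0.01,-0.03,0.12],"spin":0},
  {"linear":[0,0,0.12],"spin":0},
  {"linear":[0,0,0.08],"spin":0},
  {"linear":[0,0,0],"spin":0},
  {"linear":[0,0,0],"spin":0},
  {"linear":[0,0,0],"spin":0},
])

```text
t: 20.98
position: [0.5058, -0.3342, 0.0078]
ee_rot: [0.014, 1.0, -0.014, -0.006]
ft_force: [-0.5, 0.2, 0.3]
gripper_width: 0.171
```

```bash
python3 - <<'E'
from plant import env
from h import *
s=env.read_state();plan(s,[.5045,-.3331,.0062],-1.6); print(s["qd"].round(3))
f=env.grab_frame("wrist"); f["s"]=env.read_state(); save("w15.png",f["img"]); np.save("w15.npy",f,allow_pickle=True)
t=env.grab_frame("scene"); save("s15.png",t["img"],(260,100,340,180),9)
print(proj(t,[[.54,-.3355,.006],[.54,-.3355,.0163],[.54,-.3265,.0163],[.54,-.3265,.006],[.54,-.3265,.0333]]).round(1))
E
python3 pad.py w15.npy; python3 fit.py w15.npy
```

```text
pos [ 0.5058 -0.3342  0.0078] yaw -1.67 tilt [-0.012 -0.028 -1.   ] t 20.9833 F [-0.5  0.2  0.3] w 0.171
total units [-0.033 -0.028  0.041] rows 1 each [-0.0333 -0.0282  0.0407]
spin units -0.011355056586989357
[-0.     0.001 -0.002 -0.001  0.    -0.001]
[[293.4 143.4]
 [293.6 141.5]
 [292.4 142.7]
 [292.2 144.6]
 [292.7 139.4]]
brass [249, 175, 10, 3, 26] [253.8 176.1] [ 0.538  -0.3356  0.006 ]
fitted [ 0.5249 -0.2743  0.023 ] [np.float64(0.0158), np.float64(0.0411)] 173.06
screws [[255.5, 195.9], [255.2, 218.2], [255.3, 239.3], [255.0, 259.8], [255.1, 279.4], [255.0, 298.0]]
front [[238, 179, 33, 21, 506]]
0.024 pitch mm [-12.3 -12.2 -12.3 -12.3 -12.1] ctr [-0.0033  0.0012 -0.024 ] yaw off 0.19
  front corners [[0.0367, -0.0078, -0.024], [0.0367, 0.009, -0.024]] width 0.0168
0.027 pitch mm [-12.1 -11.9 -12.1 -12.1 -11.9] ctr [-0.0017  0.0012 -0.027 ] yaw off 0.19
  front corners [[0.0374, -0.0077, -0.027], [0.0374, 0.0088, -0.027]] width 0.0165
0.03 pitch mm [-11.8 -11.7 -11.8 -11.8 -11.6] ctr [-0.0002  0.0012 -0.03  ] yaw off 0.19
  front corners [[0.0381, -0.0075, -0.03], [0.0381, 0.0086, -0.03]] width 0.0161Traceback (most recent call last):
  File "pad.py", line 11, in <module>
    bb=max(blobs(m,60),key=lambda t:t[1][4]); q=cast(f,cv2.boxPoints(cv2.minAreaRect(np.argwhere(bb[3])[:,::-1].astype(np.float32))),.023)
ValueError: max() iterable argument is empty
```

View pics/w15.png

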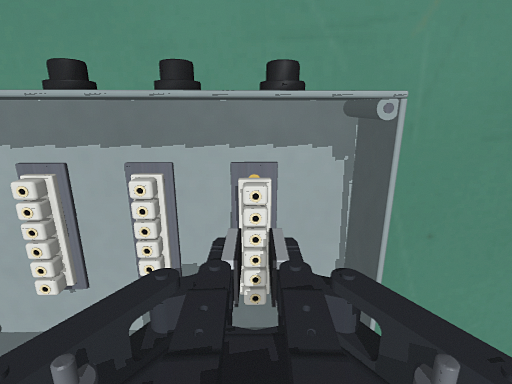

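View pics/s15.png

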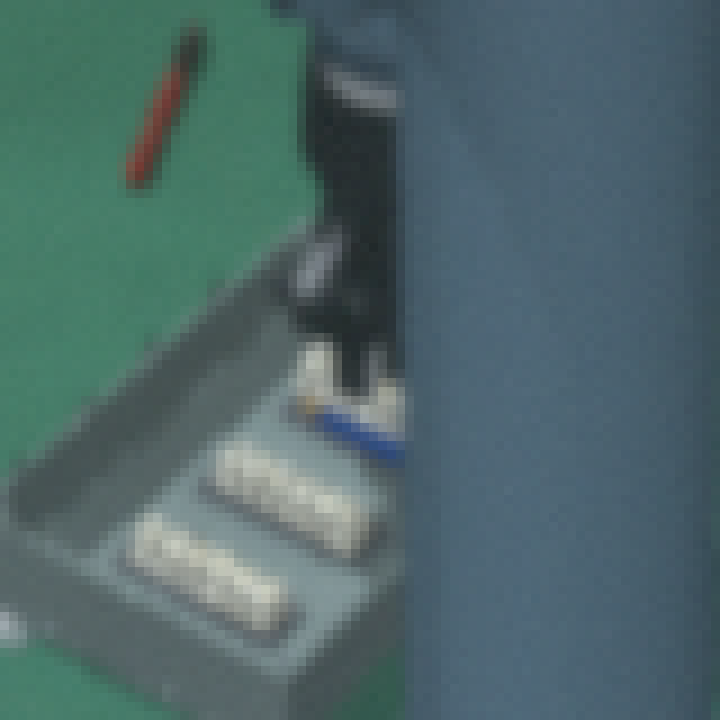

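Request:
carry_out([
  {"linear":[-0.03,-0.02,0.03],"spin":0},
  {"linear":[0,0,0],"spin":0},
  {"linear":[0,0,0],"spin":0},
  {"linear":[0,0,0],"spin":0},
])

```text
t: 21.42
position: [0.5048, -0.3337, 0.0071]
ee_rot: [0.015, 1.0, -0.015, -0.005]
ft_force: [-0.8, 0.4, -0.4]
gripper_width: 0.169
```

Run:
```python
from plant import env
from h import *
s=env.read_state();plan(s,[.5045,-.3331,.0062],-1.6); print(s["qd"].round(3))
f=env.grab_frame("top"); save("t16.png",f["img"])
f=env.grab_frame("wrist"); save("w16.png",f["img"],(180,130,340,330),3)
```

```text
pos [ 0.5048 -0.3337  0.0071] yaw -1.67 tilt [-0.011 -0.029 -1.   ] t 21.4167 F [-0.8  0.4 -0.4] w 0.1689
total units [-0.008 -0.015  0.023] rows 1 each [-0.0076 -0.0147  0.0233]
spin units -0.012222079572373349
[ 0.    -0.002 -0.002  0.002  0.001  0.001]
```

View pics/w16.png

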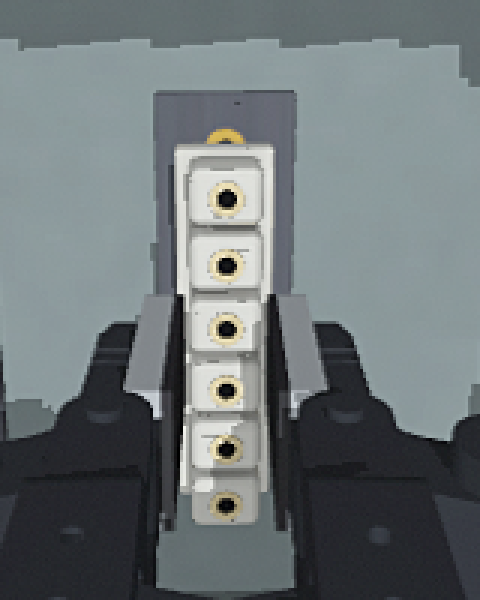

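View pics/t16.png

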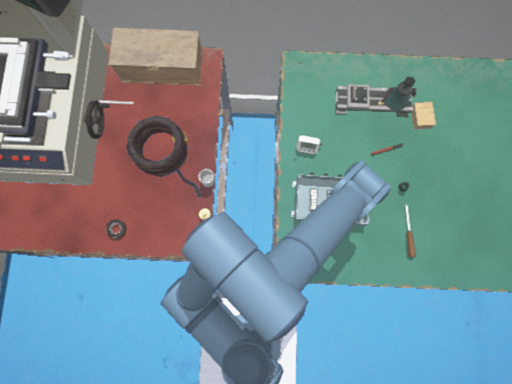

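The close-up shows the strip centred on the pad: pad edges are at crop 155–297, the strip at 174–274, and the brass insert at 225. The top view shows the bystanders unmoved, except the tin, which the arm hides. Force is about zero and the arm is at rest, so I'm handing in.

Run:
```python
from plant import env
print(env.job_done()); s=env.read_state(); print(s["t"],s["position"],s["gripper_width"])
```

```text
the job is handed in; nothing more can be done
None
the job is handed in; nothing more can be done
```

The loose strip is held in the air over the vacant right-hand bay, and the job is handed in; the robot's clock read 21.4 s just before.

**Last checks:**
- **Position:** the strip is centred on the pad to about 1 mm and lined up lengthwise to within about 1°.
- **Height:** the underside is about 11 mm above the pad. I worked this out from how the strip sat in the jaws at the grasp, not from a separate measurement.
- **Contact and grip:** the force reading was about zero throughout, and the jaw stayed on the strip at 0.169.
- **Bystanders:** the top view showed all of them in place except the tin, which the arm hid. The tin was last seen standing during the carry.

**What went wrong or disagreed:**
- **First grasp missed:** the jaws closed fully on nothing. The real fingertips sit about 20 mm behind the reported tool point, so I reopened, went lower and took the strip on the second try.
- **Tilt:** the tool drifted up to about 4° out of level during the carry. I worked it back, but a residual of about 0.6° lengthwise and 1.6° sideways was left. Part of the sideways tilt was already there when I took the strip.
- **Bay angle:** views of the bay gave angles from about -1.3° to -2.6°. I left the strip at about -1.9°.

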